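Seat a taper sample carrier in the tilt cradle and check that it rocks free

ROBOT

A 6-joint arm with a two-finger parallel gripper is mounted at the origin on the work surface. World frame = base frame: x ahead of the robot, y to its left, z up, the work surface at z = 0. Lengths are in mm, angles in degrees, forces in N, time in s.
With the tool pointing down it reaches from about 375 to 825 mm from the base axis. Payload 5.5 kg.
Tool frame: the origin (TCP) lies on the centre line of the jaws, within the pads' length; the fingertips stand 8 mm ahead of it and the grasp point (between the pads) lies 11 mm behind it; z points along the fingers, x is the direction in which the jaws open and shut, and the axes are right-handed (so a half turn about z gives the same grasp; the last joint's range is limited). The gripper opens to 85 mm and grips with 20 to 120 N. Pads are 22 mm wide; open, the fingers measure 114 mm over their backs; the gripper's body (76 mm by 85 mm) begins 54 mm behind the grasp point. The pads swing forward as they close: fully open they stand 13 mm farther back than shut.
Start: joints at [-76.203, 17.962, -2.699, 69.339, 0, 90], TCP at [143.085, -582.685, 239.299] pointing down, gripper open.
Joint ranges: [-152.73, 152.73], [-39.44, 99.34], [-58.76, 71.6], [-118.89, 123.64], [-81.53, 83.1], [-180, 180]. Speed limits (degrees/s): [136.94, 136.94, 172.46, 180, 180, 180].

INTERFACE

Orientations are given as a 3x3 rotation matrix whose columns are the frame's x, y, z axes.
In Python, from station import r, capture, calibration gives the robot as it stands.
- The arm moves only by the tool arm_command, never from a script. Its argument "rows" is a list of rows, each an object of numbers: "fingers": the closure, from 0 (fully open) to 1 (shut); "dx", "dy", "dz": the shift along the tool's x, y, z in m; "roll": the turn about the tool's z in degrees. In form: [{"fingers": .., "dx": .., "dy": .., "dz": .., "roll": ..}, ...]. A call has 1 to 10 rows; each row is the pose to reach, as a shift and turn from the pose commanded when the call began, along the tool's axes at that moment; what a row does not reach only later rows make up. A row lasts 1/12 s, in which the tool goes at most 41.7 mm and 7.16 degrees, less where a joint would pass 70% of its speed; a pose out of reach is approached as far as the arm can. A call with a gripper value outside its range is refused whole. The fingers move at their own pace and stop on an object; the grip force is fixed at half the most. Time passes only in rows, so rows that repeat a pose let the fingers close. It gives the time, the measured TCP pose, the force and the opening at its end, in the units of the state.
- r.read_state(): the state, without advancing time (a new reading comes with each control period).
- capture(name): name is "scene" or "top" or "wrist"; returns the picture (420x560x3 uint8, red, green, blue); there is no depth.
- calibration(name): a dict with "mtx" (3x3 intrinsics, pixels), "T" (4x4, takes a point from camera to world coordinates); the wrist camera has in their place "hand_eye" (4x4, takes a point from camera to tool coordinates, whose origin is the TCP and whose axes are the tool frame's). Camera axes: x right, y down, z forward; pixel columns grow to the right and rows downward; lengths in mm; the calibration is good to about 2 mm. A picture is of the moment at which its call begins: read the wrist's pose just before it. calibration takes no time and is no camera call.
- r.finish_job(): hands the job in, once; it reports no verdict.
The state is a dict: "time_s": time; "q": joint angles; "joint_vel": joint speeds; "joint_efforts": joint torques, N m; "eef_pos": TCP position; "ee_rot": TCP orientation; "force": force on the tool from outside, world axes, zero at the start; "torque": the same for the moment, N m; "grip_width": finger opening in mm.
Only numpy, scipy, OpenCV 4.12 (cv2) and the standard library are available. Lean on these libraries where they do the work, as an engineer would, in place of code of your own. Each camera call takes 0.05 s, during which the arm holds its last target.

TASK

Take the orange-capped carrier from the rack, set its cone into the brass cup of the tilt cradle and press it firmly (about 15 N) and fully home, so that its white gauge pin is pushed down by the cone and cone and cup are tight together. Then, with the carrier staying seated, rock it well over towards the cradle's red mark and then well over towards the blue mark to check that it swings free, and let go so that it springs back level. Do not force it, and leave the other carriers and things on the desk where they are.

Things in the scene. Friction and masses are not known exactly. Their poses are not given: they have to be found in the camera images.
- carrier_orange_mid (a point): orange-capped steel carrier (0.22 to 0.35 kg) hanging in any of the rack's holes, round about its z axis, 75 mm tall. From the tip up: cone 28 mm long (diameter 18 mm at the tip, 38 at its top), flange of diameter 48 from 28 to 33 mm, then a straight knob of diameter 18 from 33 to 75 mm to grip it by. This point: on the axis, 37.5 mm above the tip; z up along the knob
- rack: black fixed block, 75 (its x) x 225 (its y) x 36 mm high, with three upright through holes of 42 mm at y = -75, 0 and +75 mm; three like carriers hang in them by their flanges, tips 8 mm above the desk. Origin under its centre
- cradle: tilt cradle: grey base plate 130 (its x) x 100 (its y) x 14 mm, fixed to the desk; origin under its centre, z up. Above the origin a brass taper cup (52 mm across) hangs in an aluminium yoke and rocks about a level axis parallel to the cradle's x. Red mark on the base's +y edge, blue mark on its -y edge. The yoke's uprights stand at x = +/-43 mm and end 14 mm above the rocking axis
- axis_low (a point): point on the fixed base, 68 mm above the desk, straight over the cradle's origin: the lowest place of the rocking axis. The yoke is set a different height each time, so the true axis is 0 to 24 mm above this point; that is not measured (find the cup by feel or sight) and stays put during the work
- cup_low (a point): point on the fixed base, 86 mm above the desk: where the middle of the cup's rim would be at the lowest setting (truly 0 to 24 mm higher). The rim is 18 mm above the rocking axis; mouth 36 mm across, cup 26 mm deep, fits the cone. Fully home, the carrier's tip is 7 mm below the axis and its flange 3 mm above the rim; resting on the unpushed gauge pin it is 6 mm higher
- rock (a joint): how far the cup is rocked, rad: 0 level, positive when its top leans to the red mark (+y of the cradle), negative to the blue mark; stops at +/-0.22. A spring of 1.2 N m per rad brings it back level; well over means about 0.15 or more
- pin (a joint): white gauge pin in the bottom of the cup, m: 0 standing up, grows as it is pushed down; about 0.006 with the cone fully home. It slides stiffly, gives way at about 8 N (more than the carrier's weight) and stays where it is pushed. Once the cone meets the cup the push hardens at once: 15 to 20 N in all is right, over 30 N is too much
- carrier_white_mid (a point): white-capped carrier, same shape and size as the orange carrier (75 mm tall), in the rack; this point is on its axis, 37.5 mm above its lower tip. Stays in the rack
- carrier_green_mid (a point): green-capped carrier, same shape and size as the orange carrier (75 mm tall), in the rack; this point is on its axis, 37.5 mm above its lower tip. Stays in the rack
- trackball: grey trackball, 115 x 80 x 41 mm, with a black ball; origin under its centre
- dish: closed clear culture dish, 94 mm across, 18 mm high; origin under its centre
- oil: small amber bottle, 32 mm across, 62 mm high; origin under its centre
- slidebox: flat blue slide box, 85 x 170 x 32 mm; origin under its centre
- tweezers: steel tweezers lying flat, 125 mm long, 4 mm high; origin under their centre
- lens_cap: black round lens cap, 52 mm across, 16 mm high; origin under its centre
Things that resemble listed ones, but are neither listed nor needed, are in the scene too. Leave any pink or purple look-alike of the part that bears carrier_orange_mid alone.

How it is judged (in metres and radians):
On the way, in this order (a step that is already met when the one before it is completed fails the run):
1. the orange carrier is pressed fully home in the level cup: gauge pin down by more than 5 mm, under a push of more than 12 N (value of joint pin above 0.005 m and contact force between carrier_orange and cradle above 12 N and horizontal distance between carrier_orange_mid and cradle below 0.006 m and value of joint rock between -0.08 and 0.08 rad and angle between carrier_orange_mid's own z axis and vertical below 0.12 rad), for 0.2 s.
2. seated carrier and cup rocked together by more than 0.10 rad towards the red mark (value of joint rock above 0.1 rad and angle between carrier_orange_mid's own z axis and vertical above 0.06 rad and contact force between carrier_orange and cradle above 1 N), for 0.1 s.
3. seated carrier and cup rocked together by more than 0.10 rad towards the blue mark (value of joint rock below -0.1 rad and angle between carrier_orange_mid's own z axis and vertical above 0.06 rad and contact force between carrier_orange and cradle above 1 N), for 0.1 s.
At the end, for the whole second after the job is handed in: The orange carrier is let go and at rest, fully home in the cup (pin down by more than 5 mm), upright within 4 degrees and centred over the cradle within 6 mm, the cup back level within 0.05 rad; the other two carriers are still in their holes (within 20 mm) (value of joint pin above 0.005 m and contact force between carrier_orange and cradle above 1 N and horizontal distance between carrier_orange_mid and cradle below 0.006 m and angle between carrier_orange_mid's own z axis and vertical below 0.07 rad and value of joint rock between -0.05 and 0.05 rad and linear speed of carrier_orange below 0.02 m/s and contact force between carrier_orange and the fingers below 0.1 N and distance of each of carrier_white_mid, carrier_green_mid from where it was at the start of the episode below 0.02 m); the robot touches nothing.
It fails at once if the carrier is forced against the cradle with more than 35 N (contact force between carrier_orange and cradle above 35 N).
It fails at once if the white- or green-capped carrier is knocked or taken out of place (over 20 mm) (distance of any of carrier_white_mid, carrier_green_mid from where it was at the start of the episode above 0.02 m).
It fails at once if another loose thing on the desk is displaced by over 30 mm (distance of any of trackball, dish, oil, slidebox, tweezers, lens_cap from where it was at the start of the episode above 0.03 m).
It also fails if it takes over 72 s, if anything falls off the work surface, if the arm or the gripper's body presses on something with over 40 N, if the wrist force passes 120 N, or if a joint passes its speed limit or range.

## Working session

There is one attempt and no reset: what is moved stays moved. The work goes in short steps, Python scripts to look and compute and a tool call to move; the robot and the scene stay as the last step left them, time stands still between calls to the robot, and variables do not carry over. Pictures are saved under pics/ and viewed, and the job is handed in when it is done.

Besides the shell and the picture viewer there is one more tool, called after "Call:" by a JSON object that holds its "name" and its "arguments", one argument or row to a line. arm_command: Moves the arm, as the interface text tells. Its arguments: {"type":"object","properties":{"rows":{"type":"array","items":{"type":"object","properties":{"fingers":{"type":"number"},"dx":{"type":"number"},"dy":{"type":"number"},"dz":{"type":"number"},"roll":{"type":"number"}}}}},"required":["rows"]}

```bash
ls; mkdir -p pics; python3 - <<'E'
from station import r,capture,calibration
import cv2,numpy as np
np.set_printoptions(suppress=True,precision=4)
for n in ("scene","top","wrist"):
    c=calibration(n); print(n,c)
    cv2.imwrite(f"pics/{n}0.png",cv2.cvtColor(capture(n),cv2.COLOR_RGB2BGR))
print(r.read_state())
E
```

```text
pics
scene {'mtx': array([[538.6641,   0.    , 274.9642],
       [  0.    , 538.6641, 201.3431],
       [  0.    ,   0.    ,   1.    ]]), 'T': array([[   0.659 ,    0.5042,   -0.5581, 1354.7782],
       [   0.7521,   -0.4457,    0.4854, -720.8742],
       [  -0.004 ,   -0.7396,   -0.673 , 1070.0727],
       [   0.    ,    0.    ,    0.    ,    1.    ]])}
top {'mtx': array([[415.0137,   0.    , 275.443 ],
       [  0.    , 415.0137, 205.6697],
       [  0.    ,   0.    ,   1.    ]]), 'T': array([[  -0.0303,   -0.9962,    0.0817,  448.8958],
       [  -0.9993,    0.0318,    0.0172,  -10.416 ],
       [  -0.0197,   -0.0811,   -0.9965, 1108.3068],
       [   0.    ,    0.    ,    0.    ,    1.    ]])}
wrist {'mtx': array([[297.0789,   0.    , 281.8052],
       [  0.    , 297.0789, 210.4796],
       [  0.    ,   0.    ,   1.    ]]), 'hand_eye': array([[   1.    ,    0.0008,    0.0004,   -0.7725],
       [  -0.0008,    0.964 ,    0.2659,  -67.2345],
       [  -0.0002,   -0.2659,    0.964 , -134.606 ],
       [   0.    ,    0.    ,    0.    ,    1.    ]])}
{'time_s': 0.15, 'q': array([-76.2022,  17.9941,  -2.7376,  69.3395,  -0.0002,  90.002 ]), 'joint_vel': array([-0.013 , -0.1239,  0.1512, -0.0018, -0.0293, -0.0455]), 'joint_efforts': array([  0.001 , -54.0045,  34.006 ,   0.0133,   0.0001,   0.    ]), 'eef_pos': array([ 143.0017, -582.3002,  238.667 ]), 'ee_rot': array([[ 0.2385, -0.9712, -0.0003],
       [-0.9712, -0.2385,  0.0012],
       [-0.0012,  0.    , -1.    ]]), 'force': array([-0.    ,  0.5498, -0.5039]), 'torque': array([-0.0024, -0.0373, -0.006 ]), 'grip_width': 85.41363438283467}
```

View pics/scene0.png

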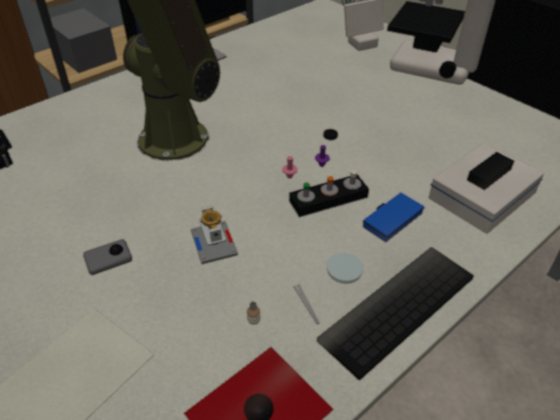

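View pics/top0.png

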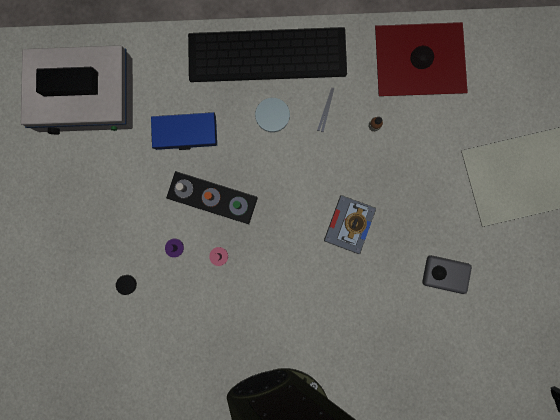

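View pics/wrist0.png

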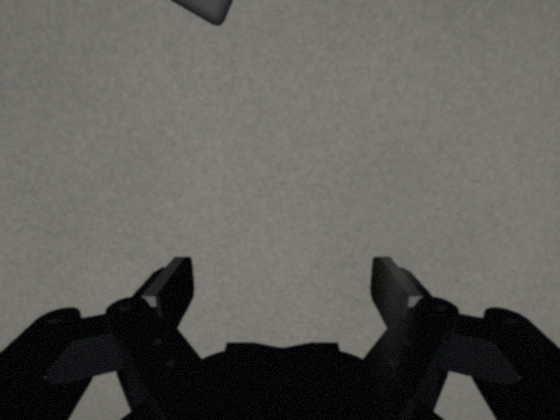

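Candidates for the orange carrier in the top view are orange (210,197), white (182,187), green (238,205), pink look-alike (219,257) and purple look-alike (174,248). By the description I choose the orange one in the middle hole at (210,197), and check it with a close crop.

```bash
cat > h.py <<'E'
from station import r,capture,calibration
import cv2,numpy as np
np.set_printoptions(suppress=True,precision=3)
def ray(n,u,v):
    c=calibration(n);d=np.linalg.inv(c["mtx"])@[u,v,1]
    if n=="wrist":
        s=r.read_state();T=np.eye(4);T[:3,:3]=s["ee_rot"];T[:3,3]=s["eef_pos"];T=T@c["hand_eye"]
    else: T=c["T"]
    return T[:3,3],T[:3,:3]@d
def atz(n,u,v,z):
    o,d=ray(n,u,v);return o+d*(z-o[2])/d[2]
def tri(obs):
    A=[];b=[]
    for n,u,v in obs:
        o,d=ray(n,u,v);d=d/np.linalg.norm(d);P=np.eye(3)-np.outer(d,d);A.append(P);b.append(P@o)
    return np.linalg.lstsq(np.vstack(A),np.hstack(b),rcond=None)[0]
def proj(n,p):
    c=calibration(n);T=c["T"]
    if False: pass
    q=np.linalg.inv(T)@np.r_[p,1];q=c["mtx"]@q[:3];return q[:2]/q[2]
def save(n,name,crop=None,k=1):
    im=cv2.cvtColor(capture(n),cv2.COLOR_RGB2BGR)
    if crop: x0,y0,x1,y1=crop;im=im[y0:y1,x0:x1]
    im=cv2.resize(im,None,fx=k,fy=k,interpolation=cv2.INTER_CUBIC);cv2.imwrite(f"pics/{name}.png",im)
E
python3 - <<'E'
import cv2
t=cv2.imread('pics/top0.png');s=cv2.imread('pics/scene0.png')
f=lambda i,x,y,w,h,k:cv2.resize(i[y:y+h,x:x+w],None,fx=k,fy=k,interpolation=cv2.INTER_CUBIC)
a=f(t,160,165,100,65,4);b=f(t,315,190,100,65,4)
c=f(s,280,140,100,75,4);d=f(s,180,195,100,75,4)
import numpy as np
cv2.imwrite('pics/crop.png',np.vstack([np.hstack([a,b]),np.hstack([c,d])]))
E
```

```text
(no output)
```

View pics/crop.png

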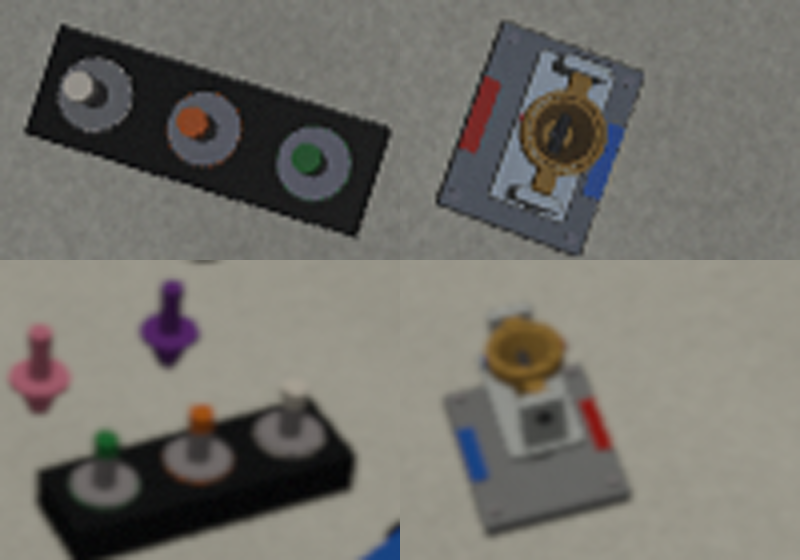

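```bash
python3 - <<'E'
from h import *
print("flange",atz("top",210.75,197.25,41),atz("scene",329.5,189,41)); print("cap",atz("top",208,195.6,83),atz("scene",330.2,176.8,83))
print("green",atz("top",238.5,205.7,41),"white",atz("top",183.7,188.5,41))
print("rim tri",tri([("top",356.2,223.2),("scene",211.2,215.6)]))
for u,v in ((505,20),(642,72),(580,255),(437,203)): print(atz("top",315+(u-400)/4,190+v/4,14))
cs=np.mean([atz("top",315+(u-400)/4,190+v/4,14) for u,v in ((505,20),(642,72),(580,255),(437,203))],0);print("ctr",cs)
for z in (86,98,110): print(z,atz("top",356.2,223.2,z),atz("scene",211.2,215.6,z))
E
```

```text
flange [563.634 175.042  41.   ] [566.326 175.45   41.   ]
cap [563.474 174.544  83.   ] [562.406 178.46   83.   ]
green [539.357 103.488  41.   ] white [588.784 245.189  41.   ]
rim tri [ 483.736 -185.077  103.516]
[ 561.337 -166.275   14.   ]
[ 524.05  -254.634   14.   ]
[ 405.671 -208.412   14.   ]
[ 442.282 -116.659   14.   ]
ctr [ 483.335 -186.495   14.   ]
86 [ 483.236 -189.582   86.   ] [ 469.256 -174.062   86.   ]
98 [ 482.833 -187.479   98.   ] [ 480.054 -180.73    98.   ]
110 [ 482.43  -185.376  110.   ] [ 490.852 -187.398  110.   ]
```

```bash
cat >> h.py <<'E'
def delta(p,ang=None):
    s=r.read_state();R=s["ee_rot"];d=R.T@(np.array(p)-s["eef_pos"])/1000
    roll=None
    if ang is not None:
        cur=np.degrees(np.arctan2(R[1,0],R[0,0])); roll=-((ang-cur+90)%180-90)
    print("d",d,"roll",roll,"pos",s["eef_pos"],"F",s["force"],"t",s["time_s"],"w",s["grip_width"])
E
python3 -c "
from h import *
delta([563.5,175,220],-19.2)"
```

```text
d [-0.635 -0.589  0.019] roll -57.004272676428286 pos [ 143.002 -582.3    238.667] F [-0.     0.55  -0.504] t 0.15 w 85.41363438283467
```

Call:
{"name": "arm_command", "arguments": {
  "rows": [
    {"dx": -0.3, "dy": -0.28, "dz": 0, "roll": -57, "fingers": 0},
    {"dx": -0.3, "dy": -0.28, "dz": 0, "roll": -57, "fingers": 0},
    {"dx": -0.3, "dy": -0.28, "dz": 0, "roll": -57, "fingers": 0},
    {"dx": -0.3, "dy": -0.28, "dz": 0, "roll": -57, "fingers": 0},
    {"dx": -0.3, "dy": -0.28, "dz": 0, "roll": -57, "fingers": 0},
    {"dx": -0.3, "dy": -0.28, "dz": 0, "roll": -57, "fingers": 0},
    {"dx": -0.3, "dy": -0.28, "dz": 0, "roll": -57, "fingers": 0},
    {"dx": -0.3, "dy": -0.28, "dz": 0, "roll": -57, "fingers": 0},
    {"dx": -0.3, "dy": -0.28, "dz": 0, "roll": -57, "fingers": 0},
    {"dx": -0.3, "dy": -0.28, "dz": 0, "roll": -57, "fingers": 0}
  ]
}}

```text
time_s: 0.98
eef_pos: [343.9, -222.2, 239.3]
ee_rot: [[0.945, -0.328, 0.0], [-0.328, -0.945, 0.0], [0.0, -0.0, -1.0]]
force: [1.3, -1.1, -0.0]
grip_width: 85.1
```

```bash
python3 -c "
from h import *
delta([483.5,-186.5,239],-22.3);delta([563.5,175,220],-19.2);print(r.read_state()['q'])"
```

```text
d [ 0.12 -0.08  0.  ] roll 3.1415500514601433 pos [ 343.934 -222.179  239.325] F [ 1.301 -1.08  -0.025] t 0.9833 w 85.09574184698147
d [ 0.077 -0.447  0.02 ] roll 0.041550051460134796 pos [ 343.934 -222.179  239.325] F [ 1.301 -1.08  -0.025] t 0.9833 w 85.09574184698147
[-32.884  -2.669 -26.588  66.071   0.027  76.275]
```

Cradle is on the way; look at it from above first.

Call:
{"name": "arm_command", "arguments": {
  "rows": [
    {"dx": 0.12, "dy": -0.08, "dz": 0, "roll": 3.1, "fingers": 0},
    {"dx": 0.12, "dy": -0.08, "dz": 0, "roll": 3.1, "fingers": 0},
    {"dx": 0.12, "dy": -0.08, "dz": 0, "roll": 3.1, "fingers": 0},
    {"dx": 0.12, "dy": -0.08, "dz": 0, "roll": 3.1, "fingers": 0},
    {"dx": 0.12, "dy": -0.08, "dz": 0, "roll": 3.1, "fingers": 0},
    {"dx": 0.12, "dy": -0.08, "dz": 0, "roll": 3.1, "fingers": 0}
  ]
}}

```text
time_s: 1.48
eef_pos: [483.4, -187.9, 238.6]
ee_rot: [[0.926, -0.378, -0.002], [-0.378, -0.926, 0.0], [-0.002, 0.0, -1.0]]
force: [-0.7, 0.3, 0.3]
grip_width: 85.7
```

```bash
python3 -c "
from h import *
delta([563.5,175,220],-19.2)
save('wrist','w1')"
```

```text
d [-0.063 -0.366  0.019] roll -2.999663936138603 pos [ 483.423 -187.876  238.564] F [-0.7    0.265  0.297] t 1.4833 w 85.68983793507688
```

View pics/w1.png

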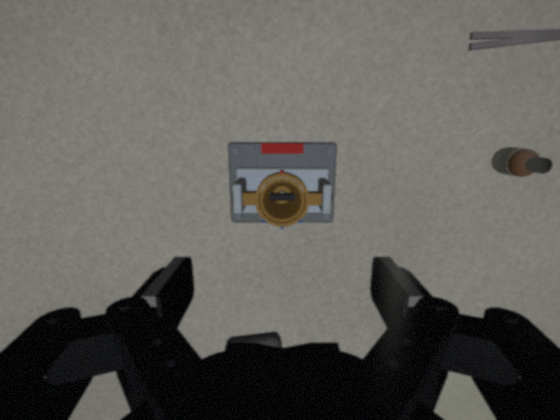

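```bash
python3 -c "
import cv2
i=cv2.imread('pics/w1.png')[130:240,215:350];cv2.imwrite('pics/w1c.png',cv2.resize(i,None,fx=5,fy=5,interpolation=cv2.INTER_CUBIC))"
```

```text
(no output)
```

View pics/w1c.png

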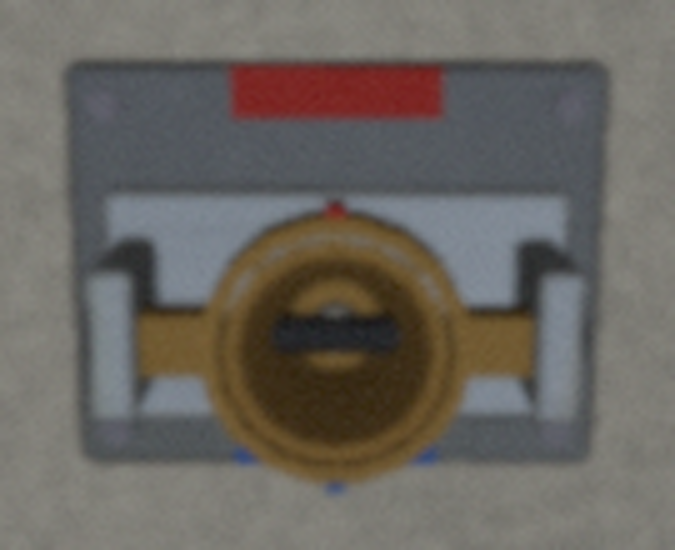

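```bash
python3 - <<'E'
from h import *
c=[atz("wrist",215+u/5,130+v/5,14) for u,v in ((68,62),(608,62),(592,462),(82,462))]
print(np.array(c)); print("ctr",np.mean(c,0)); x=c[1]-c[0]+c[2]-c[3]; y=c[0]-c[3]+c[1]-c[2]; print(np.linalg.norm(x)/2,np.linalg.norm(y)/2,np.degrees(np.arctan2(x[1],x[0])),np.degrees(np.arctan2(y[1],y[0])))
for z in (86,98,104,110): print(z,atz("wrist",282.1,199.5,z), np.linalg.norm(atz("wrist",215+203/5,199.5,z)-atz("wrist",215+468/5,199.5,z)))
print(tri([("wrist",282.1,199.5),("top",356.2,223.2),("scene",211.2,215.6)]))
E
```

```text
[[ 443.307 -116.062   14.   ]
 [ 561.297 -164.246   14.   ]
 [ 524.602 -256.218   14.   ]
 [ 404.759 -207.335   14.   ]]
ctr [ 483.491 -185.965   14.   ]
128.43916191363212 99.04597632407506 -22.20174624415391 67.67618409593304
86 [ 482.106 -188.224   86.   ] 52.6421396839688
98 [ 483.187 -185.593   98.   ] 50.44348073715433
104 [ 483.728 -184.277  104.   ] 49.34415126374712
110 [ 484.268 -182.962  110.   ] 48.24482179033986
[ 483.644 -184.842  103.261]
```

Call:
{"name": "arm_command", "arguments": {
  "rows": [
    {"dx": -0.063, "dy": -0.366, "dz": 0.02, "roll": -3, "fingers": 0},
    {"dx": -0.063, "dy": -0.366, "dz": 0.02, "roll": -3, "fingers": 0},
    {"dx": -0.063, "dy": -0.366, "dz": 0.02, "roll": -3, "fingers": 0},
    {"dx": -0.063, "dy": -0.366, "dz": 0.02, "roll": -3, "fingers": 0},
    {"dx": -0.063, "dy": -0.366, "dz": 0.02, "roll": -3, "fingers": 0},
    {"dx": -0.063, "dy": -0.366, "dz": 0.02, "roll": -3, "fingers": 0},
    {"dx": -0.063, "dy": -0.366, "dz": 0.02, "roll": -3, "fingers": 0},
    {"dx": -0.063, "dy": -0.366, "dz": 0.02, "roll": -3, "fingers": 0},
    {"dx": -0.063, "dy": -0.366, "dz": 0.02, "roll": -3, "fingers": 0},
    {"dx": -0.063, "dy": -0.366, "dz": 0.02, "roll": -3, "fingers": 0}
  ]
}}

```text
time_s: 2.37
eef_pos: [563.8, 178.8, 218.9]
ee_rot: [[0.945, -0.326, 0.0], [-0.326, -0.945, 0.003], [-0.001, -0.003, -1.0]]
force: [-0.2, 0.2, 0.7]
grip_width: 85.6
```

```bash
python3 -c "
from h import *
delta([563.5,175,53],-19.2)
save('wrist','w2')"
```

```text
d [0.001 0.004 0.166] roll 0.14915657075037814 pos [563.795 178.819 218.898] F [-0.151  0.153  0.662] t 2.3667 w 85.57839445530765
```

View pics/w2.png

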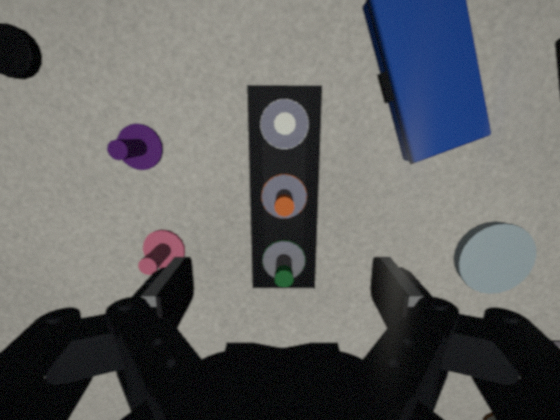

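```bash
python3 -c "
from h import *
delta([563.5,175,53],-19.2)
save('wrist','w2c',(235,80,335,300),3)
delta([563.5,175,53],-19.2)
for p in ((284,197,41),(285,206.5,83)): print(atz('wrist',*p))
"
```

```text
d [0.001 0.001 0.166] roll 0.08804028490938265 pos [563.128 175.82  218.887] F [ 0.529 -0.362 -0.842] t 2.4167 w 85.19046073456188
d [ 0.    -0.001  0.166] roll -0.02735954484069225 pos [562.837 173.978 219.05 ] F [-0.754 -0.993 -0.984] t 2.4667 w 85.39154893884978
[563.457 170.033  41.   ]
[564.231 170.242  83.   ]
```

View pics/w2c.png

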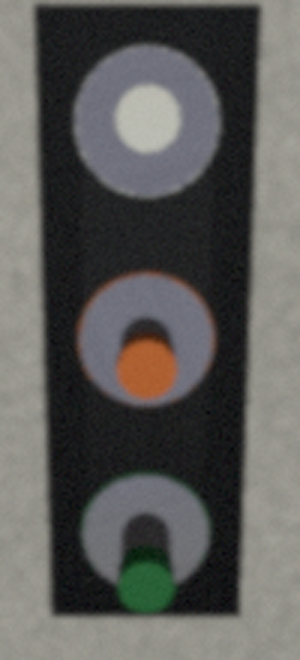

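```bash
python3 -c "
from h import *
for p in ((283.7,193,41),(284,203,83),(283.7,80+121/3,41),(283.7,80+532/3,41)): print(atz('wrist',*p)-r.read_state()['eef_pos']+np.array([563.13,175.82,218.9]))
"
```

```text
[564.884 176.144  40.85 ]
[564.743 175.604  82.85 ]
[589.314 246.765  40.85 ]
[540.363 105.261  40.85 ]
```

```bash
python3 -c "
from h import *
delta([564.3,175.5,55],-19.2)"
```

```text
d [ 0.001 -0.002  0.164] roll -0.02735954484069225 pos [562.837 173.978 219.05 ] F [-0.754 -0.993 -0.984] t 2.4667 w 85.39154893884978
```

Call:
{"name": "arm_command", "arguments": {
  "rows": [
    {"dx": 0.001, "dy": -0.001, "dz": 0.04, "fingers": 0},
    {"dx": 0.001, "dy": -0.001, "dz": 0.08, "fingers": 0},
    {"dx": 0.001, "dy": -0.001, "dz": 0.11, "fingers": 0},
    {"dx": 0.001, "dy": -0.001, "dz": 0.12, "fingers": 0},
    {"dx": 0.001, "dy": -0.001, "dz": 0.12, "fingers": 0},
    {"dx": 0.001, "dy": -0.001, "dz": 0.12, "fingers": 0},
    {"dx": 0.001, "dy": -0.001, "dz": 0.12, "fingers": 0}
  ]
}}

```text
schema error: expected keys fingers, dx, dy, dz, roll
```

```bash
python3 -c "
from h import *
delta([564.3,175.5,55],-19.2)
save('wrist','w3')"
```

```text
d [ 0.001 -0.002  0.164] roll -0.02735954484069225 pos [562.837 173.978 219.05 ] F [-0.754 -0.993 -0.984] t 2.4667 w 85.39154893884978
```

View pics/w3.png

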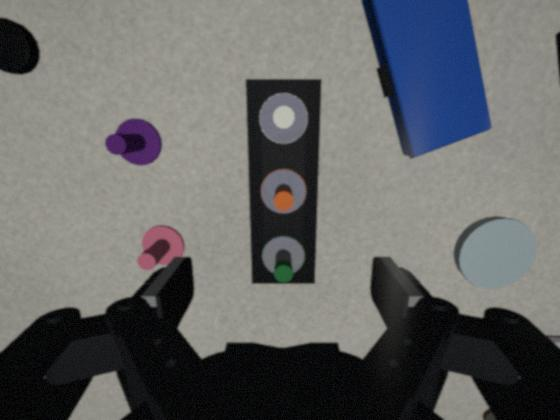

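The call was refused because the rows lacked "roll". The picture shows the same view, with the orange cap at (284,200). I'm resending the move with roll included.

Call:
{"name": "arm_command", "arguments": {
  "rows": [
    {"dx": 0.001, "dy": -0.001, "dz": 0.04, "roll": 0, "fingers": 0},
    {"dx": 0.001, "dy": -0.001, "dz": 0.08, "roll": 0, "fingers": 0},
    {"dx": 0.001, "dy": -0.001, "dz": 0.11, "roll": 0, "fingers": 0},
    {"dx": 0.001, "dy": -0.001, "dz": 0.12, "roll": 0, "fingers": 0},
    {"dx": 0.001, "dy": -0.001, "dz": 0.12, "roll": 0, "fingers": 0},
    {"dx": 0.001, "dy": -0.001, "dz": 0.12, "roll": 0, "fingers": 0},
    {"dx": 0.001, "dy": -0.001, "dz": 0.12, "roll": 0, "fingers": 0}
  ]
}}

```text
time_s: 3.1
eef_pos: [566.7, 174.3, 101.8]
ee_rot: [[0.943, -0.332, 0.003], [-0.332, -0.943, 0.001], [0.003, -0.002, -1.0]]
force: [-0.2, -0.2, 0.5]
grip_width: 85.7
```

```bash
python3 -c "
from h import *
delta([564.3,175.5,55],-19.2)
save('wrist','w3')"
```

```text
d [-0.003 -0.     0.047] roll -0.1675431821066553 pos [566.679 174.34  101.78 ] F [-0.158 -0.178  0.546] t 3.1 w 85.68759829285922
```

View pics/w3.png

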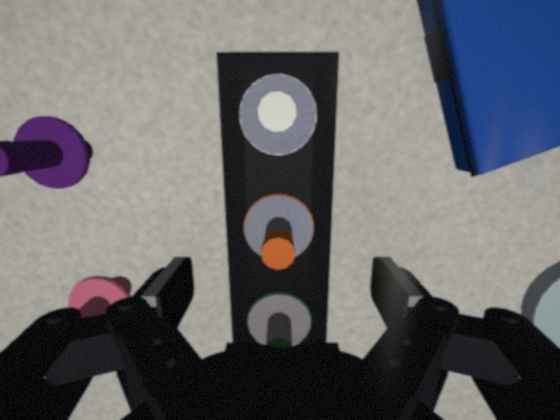

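```bash
python3 -c "
from h import *
print(atz('wrist',278.5,251,83),atz('wrist',278.5,227,41))
print('pink',atz('top',219,257,40),atz('top',220,256,75))
delta([564.3,175.5,55],-19.2)"
```

```text
[565.509 177.392  83.   ] [565.234 177.531  41.   ]
pink [409.089 156.713  40.   ] [412.783 148.703  75.   ]
d [-0.003  0.     0.047] roll -0.14786027415748038 pos [566.852 174.641 101.934] F [-0.706 -0.464  0.098] t 3.15 w 85.64330428502419
```

Call:
{"name": "arm_command", "arguments": {
  "rows": [
    {"dx": -0.002, "dy": -0.0015, "dz": 0.02, "roll": 0, "fingers": 0},
    {"dx": -0.002, "dy": -0.0015, "dz": 0.035, "roll": 0, "fingers": 0},
    {"dx": -0.002, "dy": -0.0015, "dz": 0.047, "roll": 0, "fingers": 0},
    {"dx": -0.002, "dy": -0.0015, "dz": 0.047, "roll": 0, "fingers": 0},
    {"dx": -0.002, "dy": -0.0015, "dz": 0.047, "roll": 0, "fingers": 0.3},
    {"dx": -0.002, "dy": -0.0015, "dz": 0.047, "roll": 0, "fingers": 0.5}
  ]
}}

```text
time_s: 3.65
eef_pos: [564.5, 177.0, 53.5]
ee_rot: [[0.944, -0.331, 0.002], [-0.331, -0.944, 0.0], [0.001, -0.001, -1.0]]
force: [-0.4, 0.3, -0.3]
grip_width: 63.9
```

```bash
python3 -c "
from h import *
delta([564.8,176.5,55],-19.2)
save('wrist','w4')"
```

```text
d [ 0.     0.    -0.001] roll -0.10324267898110406 pos [564.501 176.99   53.522] F [-0.445  0.34  -0.285] t 3.65 w 63.88842855890933
```

View pics/w4.png

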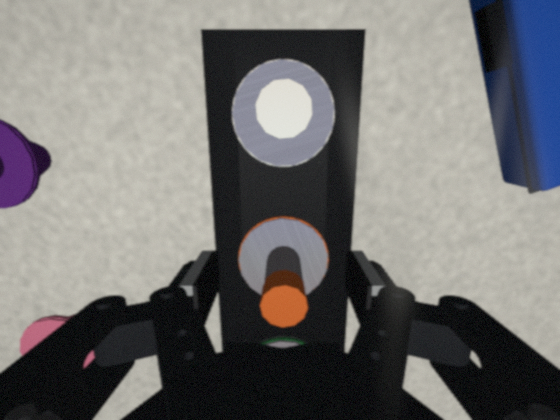

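Call:
{"name": "arm_command", "arguments": {
  "rows": [
    {"dx": 0, "dy": 0, "dz": -0.0015, "roll": 0, "fingers": 1},
    {"dx": 0, "dy": 0, "dz": -0.0015, "roll": 0, "fingers": 1},
    {"dx": 0, "dy": 0, "dz": -0.0015, "roll": 0, "fingers": 1},
    {"dx": 0, "dy": 0, "dz": -0.0015, "roll": 0, "fingers": 1},
    {"dx": 0, "dy": 0, "dz": -0.0015, "roll": 0, "fingers": 1},
    {"dx": 0, "dy": 0, "dz": -0.0015, "roll": 0, "fingers": 1},
    {"dx": 0, "dy": 0, "dz": -0.0015, "roll": 0, "fingers": 1},
    {"dx": 0, "dy": 0, "dz": -0.0015, "roll": 0, "fingers": 1},
    {"dx": 0, "dy": 0, "dz": -0.0015, "roll": 0, "fingers": 1},
    {"dx": 0, "dy": 0, "dz": -0.0015, "roll": 0, "fingers": 1}
  ]
}}

```text
time_s: 4.53
eef_pos: [564.2, 176.9, 54.7]
ee_rot: [[0.944, -0.331, 0.001], [-0.331, -0.944, 0.0], [0.001, -0.001, -1.0]]
force: [-0.6, -1.1, 5.9]
grip_width: 16.5
```

```bash
python3 -c "
from h import *
delta([564.8,176.5,55],-19.2)
save('wrist','w5')"
```

```text
d [ 0.001  0.    -0.   ] roll -0.10275717681591345 pos [564.236 176.867  54.688] F [-0.625 -1.146  5.933] t 4.5333 w 16.495726687095086
```

View pics/w5.png

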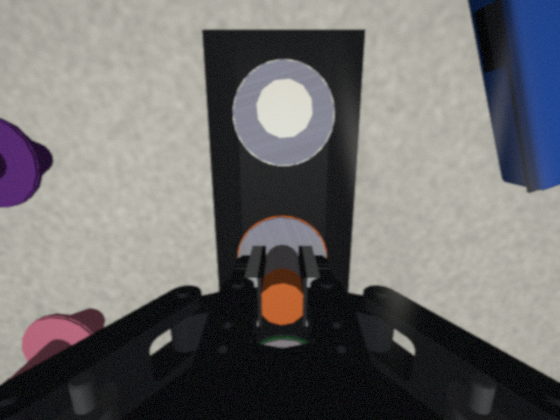

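Call:
{"name": "arm_command", "arguments": {
  "rows": [
    {"dx": 0, "dy": 0, "dz": -0.01, "roll": 0, "fingers": 1},
    {"dx": 0, "dy": 0, "dz": -0.03, "roll": 0, "fingers": 1},
    {"dx": 0, "dy": 0, "dz": -0.06, "roll": 0, "fingers": 1},
    {"dx": 0, "dy": 0, "dz": -0.09, "roll": 0, "fingers": 1},
    {"dx": 0, "dy": 0, "dz": -0.12, "roll": 0, "fingers": 1},
    {"dx": 0, "dy": 0, "dz": -0.15, "roll": 0, "fingers": 1},
    {"dx": 0, "dy": 0, "dz": -0.165, "roll": 0, "fingers": 1},
    {"dx": 0, "dy": 0, "dz": -0.165, "roll": 0, "fingers": 1},
    {"dx": 0, "dy": 0, "dz": -0.165, "roll": 0, "fingers": 1}
  ]
}}

```text
time_s: 5.33
eef_pos: [563.8, 176.8, 219.2]
ee_rot: [[0.944, -0.331, 0.001], [-0.331, -0.944, 0.0], [0.001, -0.001, -1.0]]
force: [-0.5, -0.1, -4.3]
grip_width: 16.4
```

```bash
python3 -c "
from h import *
delta([483.4,-186.2,219],-22.25)
save('wrist','w6')"
```

```text
d [ 0.044  0.369 -0.   ] roll 2.9489239848938666 pos [563.764 176.802 219.172] F [-0.487 -0.067 -4.317] t 5.3333 w 16.41375189697835
```

View pics/w6.png

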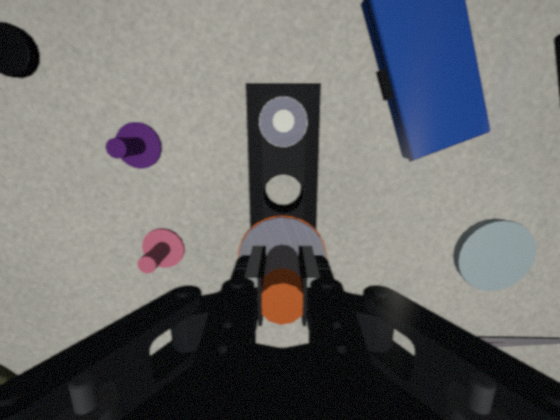

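```bash
python3 -c "
import cv2
i=cv2.imread('pics/w6.png')[200:350,220:350];cv2.imwrite('pics/w6c.png',cv2.resize(i,None,fx=4,fy=4,interpolation=cv2.INTER_CUBIC))"
```

```text
(no output)
```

View pics/w6c.png

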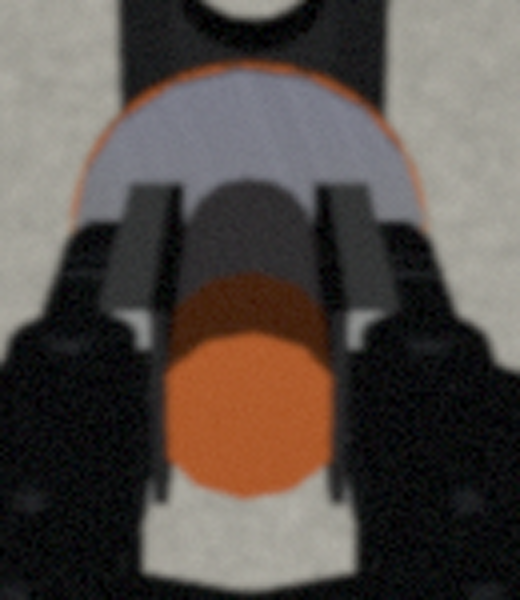

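```bash
python3 - <<'E'
from h import *
c=calibration("wrist");H=c["hand_eye"]
def tz(u,v,z):
    d=H[:3,:3]@np.linalg.inv(c["mtx"])@[u,v,1];o=H[:3,3];return o+d*(z-o[2])/d[2]
print(tz(282.2,303.8,-28.3), tz(282.2,215.5,13.7)+[0,24,0])
print(tz(220+78/4,200+220/4,13.7),tz(220+425/4,255,13.7))
E
```

```text
[ -0.244   0.784 -28.3  ] [-0.212 -0.263 13.7  ]
[-23.254  -2.004  13.7  ] [23.612 -2.039 13.7  ]
```

Call:
{"name": "arm_command", "arguments": {
  "rows": [
    {"dx": 0.002, "dy": 0.02, "dz": 0, "roll": 0, "fingers": 1},
    {"dx": 0.007, "dy": 0.06, "dz": 0, "roll": 1, "fingers": 1},
    {"dx": 0.012, "dy": 0.1, "dz": 0, "roll": 3, "fingers": 1},
    {"dx": 0.017, "dy": 0.14, "dz": 0, "roll": 3, "fingers": 1},
    {"dx": 0.022, "dy": 0.18, "dz": 0, "roll": 3, "fingers": 1},
    {"dx": 0.027, "dy": 0.22, "dz": 0, "roll": 3, "fingers": 1},
    {"dx": 0.032, "dy": 0.26, "dz": 0, "roll": 3, "fingers": 1},
    {"dx": 0.036, "dy": 0.3, "dz": 0, "roll": 3, "fingers": 1},
    {"dx": 0.041, "dy": 0.34, "dz": 0, "roll": 3, "fingers": 1},
    {"dx": 0.044, "dy": 0.369, "dz": 0, "roll": 3, "fingers": 1}
  ]
}}

```text
time_s: 6.22
eef_pos: [480.6, -188.4, 216.5]
ee_rot: [[0.925, -0.381, -0.004], [-0.381, -0.925, 0.0], [-0.004, 0.001, -1.0]]
force: [1.2, -0.2, -3.4]
grip_width: 16.5
```

Call:
{"name": "arm_command", "arguments": {
  "rows": [
    {"dx": 0, "dy": 0, "dz": 0.01, "roll": 0, "fingers": 1},
    {"dx": 0, "dy": 0, "dz": 0.03, "roll": 0, "fingers": 1},
    {"dx": 0, "dy": 0, "dz": 0.03, "roll": 0, "fingers": 1},
    {"dx": 0, "dy": 0, "dz": 0.03, "roll": 0, "fingers": 1},
    {"dx": 0, "dy": 0, "dz": 0.03, "roll": 0, "fingers": 1},
    {"dx": 0, "dy": 0, "dz": 0.03, "roll": 0, "fingers": 1}
  ]
}}

```text
time_s: 6.72
eef_pos: [483.5, -185.6, 189.2]
ee_rot: [[0.926, -0.379, 0.0], [-0.379, -0.926, -0.0], [0.0, -0.0, -1.0]]
force: [0.5, 0.2, -2.7]
grip_width: 16.6
```

```bash
python3 -c "
from h import *
delta([483.4,-186.2,150],-22.25)
save('scene','s7',(150,170,280,280),6);save('top','t7',(310,180,410,260),6); delta([483.4,-186.2,150],-22.25)"
```

```text
d [0.    0.001 0.039] roll 0.00464860831345959 pos [ 483.539 -185.571  189.157] F [ 0.52   0.215 -2.665] t 6.7167 w 16.572743237115134
d [-0.     0.001  0.04 ] roll 0.002580751869984965 pos [ 483.782 -185.739  189.506] F [ 0.613  0.124 -3.333] t 6.8167 w 16.722580446180586
```

View pics/s7.png

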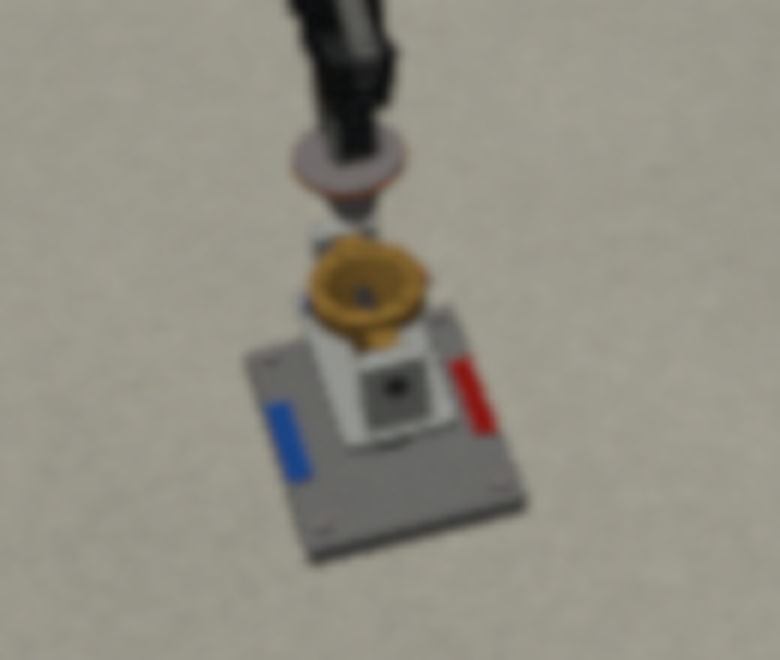

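View pics/t7.png

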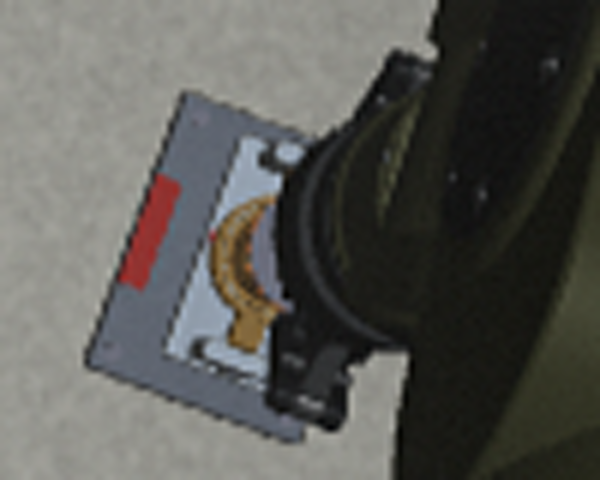

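```bash
python3 - <<'E'
from h import *
p=proj("scene",[483.7,-185.8,175.4]);print(p)
for z in (86,92,98,104,110): print(z,proj("scene",[483.5,-186.2,z]))
E
```

```text
[207.836 194.959]
86 [210.672 220.558]
92 [210.477 218.91 ]
98 [210.282 217.253]
104 [210.086 215.587]
110 [209.888 213.911]
```

Call:
{"name": "arm_command", "arguments": {
  "rows": [
    {"dx": 0, "dy": 0, "dz": 0.015, "roll": 0, "fingers": 1},
    {"dx": 0, "dy": 0, "dz": 0.03, "roll": 0, "fingers": 1},
    {"dx": 0, "dy": 0, "dz": 0.04, "roll": 0, "fingers": 1},
    {"dx": 0, "dy": 0, "dz": 0.046, "roll": 0, "fingers": 1},
    {"dx": 0, "dy": 0, "dz": 0.048, "roll": 0, "fingers": 1},
    {"dx": 0, "dy": 0, "dz": 0.05, "roll": 0, "fingers": 1},
    {"dx": 0, "dy": 0, "dz": 0.05, "roll": 0, "fingers": 1}
  ]
}}

```text
time_s: 7.4
eef_pos: [483.4, -186.1, 139.0]
ee_rot: [[0.925, -0.379, 0.0], [-0.379, -0.925, -0.0], [0.0, -0.0, -1.0]]
force: [-0.2, 0.4, -3.6]
grip_width: 16.4
```

```bash
python3 -c "
from h import *
delta([483.4,-186.2,130],-22.25)
save('scene','s8',(150,170,280,280),6);save('wrist','w8');delta([483.4,-186.2,130],-22.25);print(r.read_state()['torque'])"
```

```text
d [0.    0.    0.009] roll -0.049471581636453266 pos [ 483.399 -186.112  139.012] F [-0.178  0.379 -3.604] t 7.4 w 16.39890838598564
d [-0.     0.     0.009] roll -0.050401326615798325 pos [ 483.614 -186.235  139.395] F [-0.047 -0.406 -3.159] t 7.5 w 16.608309893763316
[-0.018 -0.058  0.004]
```

View pics/s8.png

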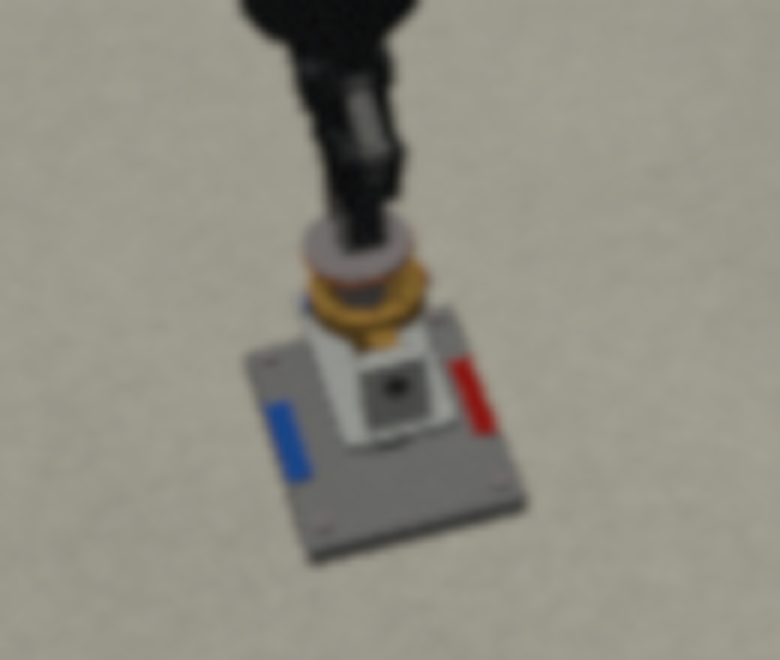

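View pics/w8.png

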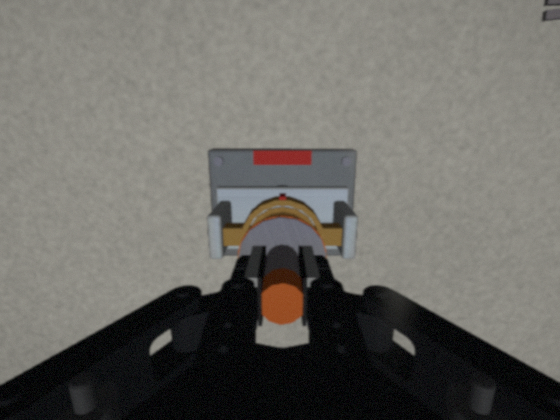

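Call:
{"name": "arm_command", "arguments": {
  "rows": [
    {"dx": 0, "dy": 0, "dz": 0.002, "roll": 0, "fingers": 1},
    {"dx": 0, "dy": 0, "dz": 0.004, "roll": 0, "fingers": 1},
    {"dx": 0, "dy": 0, "dz": 0.006, "roll": 0, "fingers": 1},
    {"dx": 0, "dy": 0, "dz": 0.007, "roll": 0, "fingers": 1},
    {"dx": 0, "dy": 0, "dz": 0.008, "roll": 0, "fingers": 1},
    {"dx": 0, "dy": 0, "dz": 0.008, "roll": 0, "fingers": 1}
  ]
}}

```text
time_s: 8.0
eef_pos: [483.0, -186.0, 130.5]
ee_rot: [[0.925, -0.38, -0.0], [-0.38, -0.925, 0.0], [-0.0, 0.0, -1.0]]
force: [-0.8, -0.1, -3.1]
grip_width: 16.6
```

Call:
{"name": "arm_command", "arguments": {
  "rows": [
    {"dx": 0, "dy": 0, "dz": 0.001, "roll": 0, "fingers": 1},
    {"dx": 0, "dy": 0, "dz": 0.002, "roll": 0, "fingers": 1},
    {"dx": 0, "dy": 0, "dz": 0.002, "roll": 0, "fingers": 1}
  ]
}}

```text
time_s: 8.25
eef_pos: [483.1, -186.1, 128.6]
ee_rot: [[0.925, -0.379, -0.0], [-0.379, -0.925, 0.0], [-0.0, 0.0, -1.0]]
force: [-0.1, -0.1, -3.4]
grip_width: 16.5
```

Call:
{"name": "arm_command", "arguments": {
  "rows": [
    {"dx": 0, "dy": 0, "dz": 0.001, "roll": 0, "fingers": 1},
    {"dx": 0, "dy": 0, "dz": 0.002, "roll": 0, "fingers": 1},
    {"dx": 0, "dy": 0, "dz": 0.002, "roll": 0, "fingers": 1}
  ]
}}

```text
time_s: 8.5
eef_pos: [483.3, -186.1, 127.3]
ee_rot: [[0.925, -0.38, 0.001], [-0.38, -0.925, -0.0], [0.001, -0.0, -1.0]]
force: [-2.2, 0.8, 3.8]
grip_width: 16.7
```

Call:
{"name": "arm_command", "arguments": {
  "rows": [
    {"dx": 0, "dy": 0, "dz": 0.0005, "roll": 0, "fingers": 1},
    {"dx": 0, "dy": 0, "dz": 0.001, "roll": 0, "fingers": 1},
    {"dx": 0, "dy": 0, "dz": 0.001, "roll": 0, "fingers": 1}
  ]
}}

```text
time_s: 8.75
eef_pos: [483.4, -186.1, 126.3]
ee_rot: [[0.925, -0.379, 0.001], [-0.379, -0.925, -0.0], [0.001, -0.0, -1.0]]
force: [-1.8, 1.1, 5.6]
grip_width: 16.3
```

Call:
{"name": "arm_command", "arguments": {
  "rows": [
    {"dx": 0, "dy": 0, "dz": 0.0005, "roll": 0, "fingers": 1},
    {"dx": 0, "dy": 0, "dz": 0.001, "roll": 0, "fingers": 1},
    {"dx": 0, "dy": 0, "dz": 0.001, "roll": 0, "fingers": 1}
  ]
}}

```text
time_s: 9.0
eef_pos: [483.6, -186.0, 125.5]
ee_rot: [[0.925, -0.379, 0.001], [-0.379, -0.925, 0.0], [0.001, -0.001, -1.0]]
force: [-2.2, 1.6, 7.0]
grip_width: 16.5
```

Call:
{"name": "arm_command", "arguments": {
  "rows": [
    {"dx": 0, "dy": 0, "dz": 0.0005, "roll": 0, "fingers": 1},
    {"dx": 0, "dy": 0, "dz": 0.001, "roll": 0, "fingers": 1},
    {"dx": 0, "dy": 0, "dz": 0.001, "roll": 0, "fingers": 1}
  ]
}}

```text
time_s: 9.25
eef_pos: [483.9, -185.9, 124.8]
ee_rot: [[0.925, -0.379, 0.002], [-0.379, -0.925, 0.0], [0.002, -0.001, -1.0]]
force: [-1.0, 1.0, 9.1]
grip_width: 16.3
```

Call:
{"name": "arm_command", "arguments": {
  "rows": [
    {"dx": 0, "dy": 0, "dz": 0.0005, "roll": 0, "fingers": 1},
    {"dx": 0, "dy": 0, "dz": 0.001, "roll": 0, "fingers": 1},
    {"dx": 0, "dy": 0, "dz": 0.001, "roll": 0, "fingers": 1}
  ]
}}

```text
time_s: 9.5
eef_pos: [484.1, -185.8, 124.0]
ee_rot: [[0.925, -0.379, 0.002], [-0.379, -0.925, 0.001], [0.002, -0.001, -1.0]]
force: [-1.9, 2.0, 9.1]
grip_width: 16.6
```

```bash
python3 -c "
from h import *
save('scene','s9',(170,190,250,250),8);save('wrist','w9',(200,140,370,330),4);delta([483.4,-186.2,130],-22.25);print(r.read_state()['torque'])"
```

```text
d [-0.001  0.001 -0.006] roll -0.0344347655984194 pos [ 484.128 -185.79   123.988] F [-2.379  3.814  8.76 ] t 9.6 w 16.791206404775703
[ 0.627  0.505 -0.004]
```

View pics/s9.png

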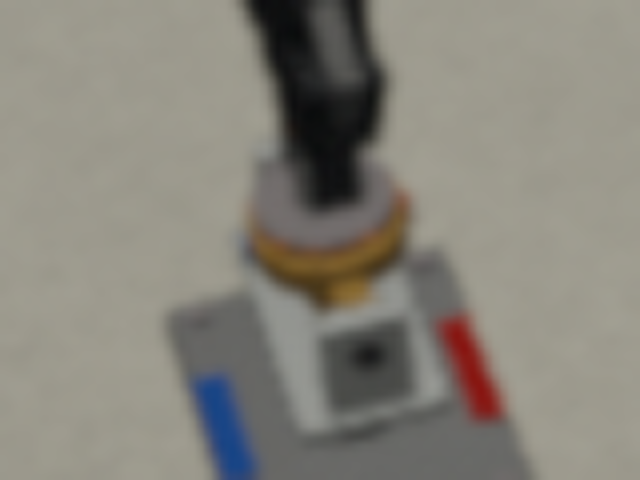

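View pics/w9.png

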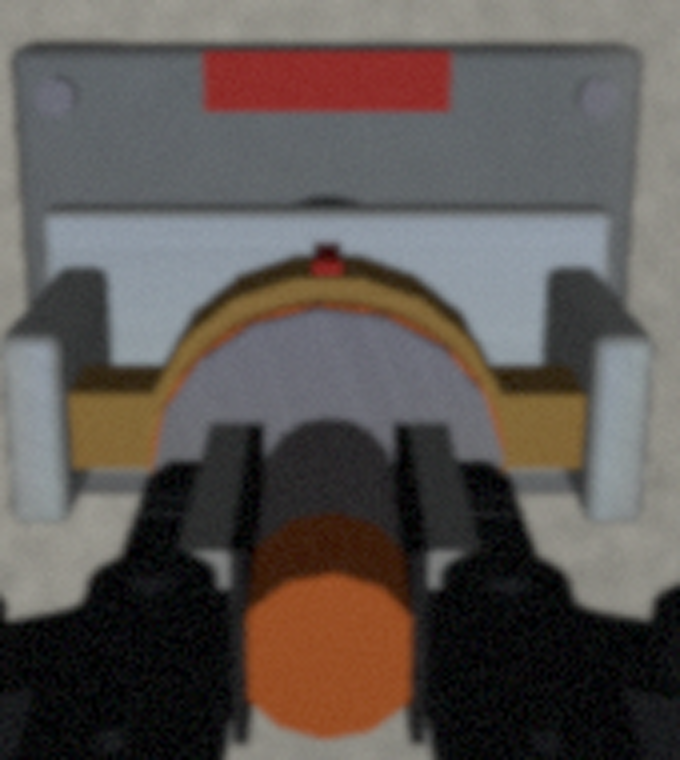

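Call:
{"name": "arm_command", "arguments": {
  "rows": [
    {"dx": -0.0005, "dy": -0.0003, "dz": 0.0, "roll": 0, "fingers": 1},
    {"dx": -0.001, "dy": -0.0005, "dz": 0.0, "roll": 0, "fingers": 1},
    {"dx": -0.001, "dy": -0.0005, "dz": 0.0, "roll": 0, "fingers": 1}
  ]
}}

```text
time_s: 9.85
eef_pos: [483.9, -185.6, 124.0]
ee_rot: [[0.925, -0.379, 0.003], [-0.379, -0.925, -0.001], [0.003, -0.001, -1.0]]
force: [-1.0, 0.8, 6.8]
grip_width: 16.5
```

```bash
python3 -c "
from h import *
delta([483.4,-186.2,130],-22.25);print(r.read_state()['torque'])"
```

```text
d [-0.     0.001 -0.006] roll -0.04492055972487208 pos [ 483.945 -185.573  123.998] F [-0.976  0.77   6.821] t 9.85 w 16.493260700230373
[ 0.251  0.068 -0.033]
```

Side force dropped; the cone was slightly off to one side. Continue down.

Call:
{"name": "arm_command", "arguments": {
  "rows": [
    {"dx": 0, "dy": 0, "dz": 0.0005, "roll": 0, "fingers": 1},
    {"dx": 0, "dy": 0, "dz": 0.001, "roll": 0, "fingers": 1},
    {"dx": 0, "dy": 0, "dz": 0.001, "roll": 0, "fingers": 1}
  ]
}}

```text
time_s: 10.1
eef_pos: [484.1, -185.4, 123.4]
ee_rot: [[0.925, -0.379, 0.004], [-0.379, -0.925, -0.0], [0.004, -0.001, -1.0]]
force: [-0.5, 1.0, 9.7]
grip_width: 16.6
```

Call:
{"name": "arm_command", "arguments": {
  "rows": [
    {"dx": 0, "dy": 0, "dz": 0.0005, "roll": 0, "fingers": 1},
    {"dx": 0, "dy": 0, "dz": 0.001, "roll": 0, "fingers": 1},
    {"dx": 0, "dy": 0, "dz": 0.001, "roll": 0, "fingers": 1}
  ]
}}

```text
time_s: 10.35
eef_pos: [484.2, -185.2, 122.7]
ee_rot: [[0.925, -0.379, 0.004], [-0.379, -0.925, 0.0], [0.004, -0.002, -1.0]]
force: [-1.3, 3.8, 12.5]
grip_width: 16.7
```

```bash
python3 -c "
from h import *
delta([483.4,-186.2,130],-22.25);print(r.read_state()['torque'],r.read_state()['joint_vel'])"
```

```text
d [-0.     0.001 -0.007] roll -0.03240683503943842 pos [ 484.228 -185.229  122.669] F [-1.299  3.849 12.456] t 10.35 w 16.664526472783074
[0.679 0.439 0.072] [-0.067 -0.026 -0.059 -0.004 -0.093 -0.106]
```

Call:
{"name": "arm_command", "arguments": {
  "rows": [
    {"dx": -0.0003, "dy": -0.0005, "dz": 0.0, "roll": 0, "fingers": 1},
    {"dx": -0.0007, "dy": -0.001, "dz": 0.0, "roll": 0, "fingers": 1},
    {"dx": -0.0007, "dy": -0.001, "dz": 0.0, "roll": 0, "fingers": 1}
  ]
}}

```text
time_s: 10.6
eef_pos: [484.2, -184.9, 122.6]
ee_rot: [[0.925, -0.379, 0.004], [-0.379, -0.925, -0.002], [0.005, 0.0, -1.0]]
force: [-0.9, -0.4, 10.5]
grip_width: 16.5
```

```bash
python3 -c "
from h import *
delta([483.4,-186.2,130],-22.25);print(r.read_state()['torque'])
save('wrist','w10',(200,140,370,330),4);save('scene','s10',(170,190,250,250),8)"
```

```text
d [-0.     0.002 -0.007] roll -0.047915409316814817 pos [ 484.222 -184.866  122.645] F [-0.869 -0.377 10.458] t 10.6 w 16.47215700873358
[-0.033  0.137  0.048]
```

View pics/w10.png

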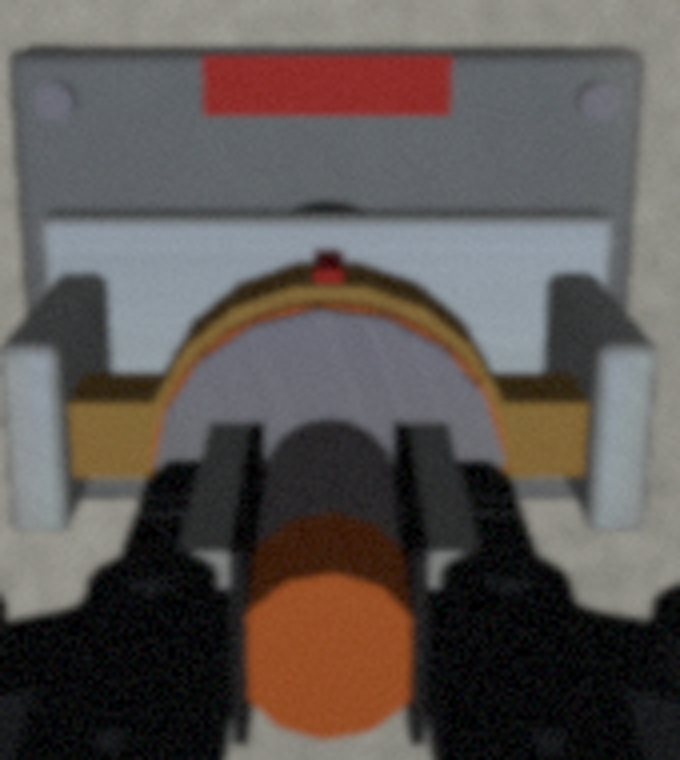

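View pics/s10.png

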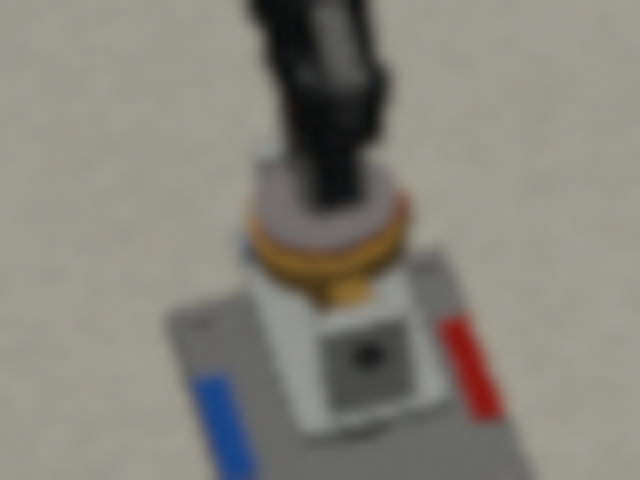

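```bash
python3 - <<'E'
from h import *
import cv2
c=calibration("wrist");H=c["hand_eye"]
def tz(u,v,z):
    d=H[:3,:3]@np.linalg.inv(c["mtx"])@[u,v,1];o=H[:3,3];return o+d*(z-o[2])/d[2]
def zy(v,y):
    d=H[:3,:3]@np.linalg.inv(c["mtx"])@[282,v,1];o=H[:3,3];return (o+d*(y-o[1])/d[1])[2]
for n in ("w9","w10"):
    im=cv2.imread(f"pics/{n}.png").astype(int); print(n,[(y,*im[y,345:350].mean(0).astype(int)) for y in range(244,326,4)])
e=tz(282,140+303/4,13.7);print(e)
for b in (272,276,280,284,288): print(b,zy(140+b/4,e[1]-2)-18.7)
E
```

```text
w9 [(244, np.int64(161), np.int64(151), np.int64(142)), (248, np.int64(154), np.int64(144), np.int64(136)), (252, np.int64(129), np.int64(123), np.int64(118)), (256, np.int64(84), np.int64(85), np.int64(85)), (260, np.int64(38), np.int64(47), np.int64(60)), (264, np.int64(20), np.int64(34), np.int64(58)), (268, np.int64(20), np.int64(34), np.int64(62)), (272, np.int64(19), np.int64(38), np.int64(62)), (276, np.int64(31), np.int64(58), np.int64(80)), (280, np.int64(47), np.int64(84), np.int64(107)), (284, np.int64(56), np.int64(97), np.int64(124)), (288, np.int64(60), np.int64(103), np.int64(128)), (292, np.int64(58), np.int64(102), np.int64(126)), (296, np.int64(54), np.int64(95), np.int64(121)), (300, np.int64(44), np.int64(81), np.int64(112)), (304, np.int64(34), np.int64(67), np.int64(109)), (308, np.int64(46), np.int64(66), np.int64(111)), (312, np.int64(75), np.int64(79), np.int64(103)), (316, np.int64(103), np.int64(96), np.int64(100)), (320, np.int64(114), np.int64(102), np.int64(102)), (324, np.int64(116), np.int64(105), np.int64(105))]
w10 [(244, np.int64(164), np.int64(152)
[... 464 characters left out ...]
(67)), (284, np.int64(33), np.int64(60), np.int64(82)), (288, np.int64(48), np.int64(86), np.int64(109)), (292, np.int64(57), np.int64(100), np.int64(125)), (296, np.int64(56), np.int64(98), np.int64(123)), (300, np.int64(45), np.int64(84), np.int64(113)), (304, np.int64(36), np.int64(68), np.int64(109)), (308, np.int64(46), np.int64(68), np.int64(111)), (312, np.int64(70), np.int64(76), np.int64(103)), (316, np.int64(98), np.int64(92), np.int64(99)), (320, np.int64(114), np.int64(103), np.int64(102)), (324, np.int64(116), np.int64(106), np.int64(104))]
[ -0.347 -24.102  13.7  ]
272 3.1424467314805504
276 1.0563566055491158
280 -0.9785581186709003
284 -2.96415775460461
288 -4.902213527741377
```

Call:
{"name": "arm_command", "arguments": {
  "rows": [
    {"dx": 0, "dy": 0, "dz": 0.0005, "roll": 0, "fingers": 1},
    {"dx": 0, "dy": 0, "dz": 0.001, "roll": 0, "fingers": 1},
    {"dx": 0, "dy": 0, "dz": 0.001, "roll": 0, "fingers": 1}
  ]
}}

```text
time_s: 10.95
eef_pos: [484.2, -184.8, 122.2]
ee_rot: [[0.925, -0.38, 0.005], [-0.38, -0.925, -0.002], [0.005, -0.0, -1.0]]
force: [-2.9, 0.8, 15.1]
grip_width: 16.7
```

```bash
python3 -c "
from h import *
delta([483.4,-186.2,130],-22.25);print(r.read_state()['torque'])"
```

```text
d [-0.     0.002 -0.008] roll -0.05477131285560688 pos [ 484.21  -184.814  122.154] F [-2.91   0.816 15.102] t 10.95 w 16.73730074842637
[0.201 0.594 0.056]
```

Call:
{"name": "arm_command", "arguments": {
  "rows": [
    {"dx": -0.0004, "dy": 0, "dz": 0, "roll": 0, "fingers": 1},
    {"dx": -0.0008, "dy": 0, "dz": 0.0, "roll": 0, "fingers": 1},
    {"dx": -0.0008, "dy": 0, "dz": 0.0, "roll": 0, "fingers": 1}
  ]
}}

```text
time_s: 11.2
eef_pos: [484.2, -184.7, 122.2]
ee_rot: [[0.925, -0.38, 0.006], [-0.38, -0.925, -0.002], [0.006, -0.0, -1.0]]
force: [0.3, 0.1, 13.2]
grip_width: 16.8
```

```bash
python3 -c "
from h import *
delta([483.4,-186.2,130],-22.25);print(r.read_state()['torque'])"
```

```text
d [-0.     0.002 -0.008] roll -0.05388234048399454 pos [ 484.168 -184.749  122.2  ] F [ 0.298  0.079 13.155] t 11.2 w 16.784471804518656
[ 0.037  0.106 -0.015]
```

Call:
{"name": "arm_command", "arguments": {
  "rows": [
    {"dx": 0, "dy": 0, "dz": 0.0003, "roll": 0, "fingers": 1},
    {"dx": 0, "dy": 0, "dz": 0.0004, "roll": 0, "fingers": 1},
    {"dx": 0, "dy": 0, "dz": 0.0004, "roll": 0, "fingers": 1}
  ]
}}

```text
time_s: 11.45
eef_pos: [484.2, -184.8, 122.2]
ee_rot: [[0.925, -0.38, 0.006], [-0.379, -0.925, -0.002], [0.006, -0.0, -1.0]]
force: [-1.0, 0.4, 15.8]
grip_width: 16.5
```

```bash
python3 -c "
from h import *
delta([483.4,-186.2,130],-22.25);print(r.read_state()['torque'])"
```

```text
d [-0.     0.002 -0.008] roll -0.05305838619696601 pos [ 484.173 -184.77   122.154] F [-0.995  0.402 15.765] t 11.45 w 16.5369509188189
[0.142 0.349 0.031]
```

Call:
{"name": "arm_command", "arguments": {
  "rows": [
    {"dx": 0, "dy": 0, "dz": 0, "roll": 0, "fingers": 1},
    {"dx": 0, "dy": 0, "dz": 0, "roll": 0, "fingers": 1},
    {"dx": 0, "dy": -0.001, "dz": 0, "roll": 0, "fingers": 1},
    {"dx": 0, "dy": -0.002, "dz": 0, "roll": 0, "fingers": 1},
    {"dx": 0, "dy": -0.003, "dz": 0, "roll": 0, "fingers": 1},
    {"dx": 0, "dy": -0.004, "dz": 0, "roll": 0, "fingers": 1},
    {"dx": 0, "dy": -0.004, "dz": 0, "roll": 0, "fingers": 1}
  ]
}}

```text
time_s: 12.03
eef_pos: [484.6, -183.8, 122.1]
ee_rot: [[0.925, -0.381, 0.003], [-0.381, -0.925, -0.009], [0.006, 0.007, -1.0]]
force: [-5.2, -7.7, 15.4]
grip_width: 16.3
```

```bash
python3 -c "
from h import *
delta([483.4,-186.2,130],-22.25);print(r.read_state()['torque'])
save('wrist','w11',(200,140,370,330),4)"
```

```text
d [-0.     0.003 -0.008] roll -0.12615742497557392 pos [ 484.574 -183.754  122.079] F [-5.197 -7.655 15.442] t 12.0333 w 16.321947220034897
[-2.005  1.121 -0.046]
```

View pics/w11.png

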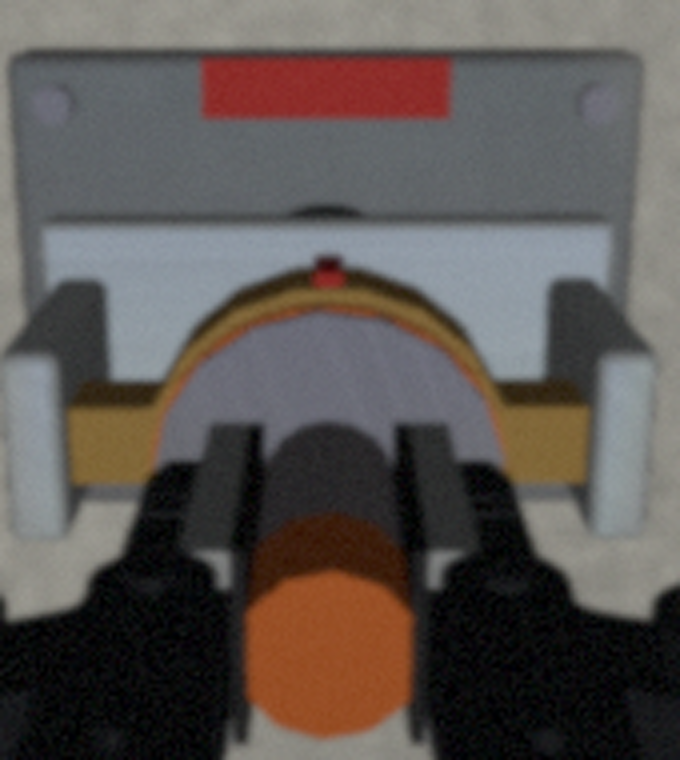

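The pads grip the knob over a long line, so it won't pivot in them (9 N side force, only 1 mm moved). I'll unload, let go, re-grip only the top of the knob with the fingertips, and rock from there.

Call:
{"name": "arm_command", "arguments": {
  "rows": [
    {"dx": 0, "dy": 0.002, "dz": 0, "roll": 0, "fingers": 1},
    {"dx": 0, "dy": 0.004, "dz": 0, "roll": 0, "fingers": 1},
    {"dx": 0, "dy": 0.004, "dz": -0.001, "roll": 0, "fingers": 1},
    {"dx": 0, "dy": 0.004, "dz": -0.0015, "roll": 0, "fingers": 1}
  ]
}}

```text
time_s: 12.42
eef_pos: [483.9, -184.7, 122.3]
ee_rot: [[0.925, -0.38, 0.005], [-0.38, -0.925, -0.002], [0.005, -0.0, -1.0]]
force: [4.7, -1.5, 1.2]
grip_width: 16.5
```

Call:
{"name": "arm_command", "arguments": {
  "rows": [
    {"dx": 0, "dy": 0, "dz": 0, "roll": 0, "fingers": 0.7},
    {"dx": 0, "dy": 0, "dz": 0, "roll": 0, "fingers": 0.6},
    {"dx": 0, "dy": 0, "dz": 0, "roll": 0, "fingers": 0.6},
    {"dx": 0, "dy": 0, "dz": 0, "roll": 0, "fingers": 0.6},
    {"dx": 0, "dy": 0, "dz": 0, "roll": 0, "fingers": 0.6}
  ]
}}

```text
time_s: 12.83
eef_pos: [480.8, -183.5, 120.4]
ee_rot: [[0.925, -0.379, -0.001], [-0.379, -0.925, 0.0], [-0.001, 0.0, -1.0]]
force: [-0.6, -1.4, -1.1]
grip_width: 34.1
```

```bash
python3 -c "
from h import *
delta([483.4,-186.2,148],-22.25);print(r.read_state()['torque'])
save('wrist','w12',(200,140,370,330),4)"
```

```text
d [ 0.003  0.002 -0.028] roll -0.04958498124136668 pos [ 480.803 -183.492  120.384] F [-0.566 -1.351 -1.067] t 12.8333 w 34.05824222358106
[-0.063 -0.018 -0.035]
```

View pics/w12.png

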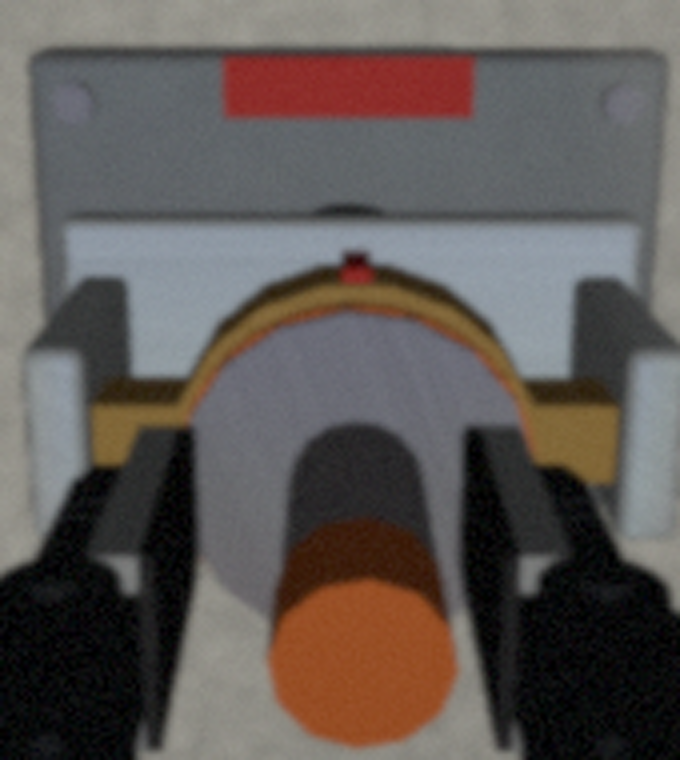

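```bash
python3 - <<'E'
from h import *
p=atz("wrist",290.75,306,150.4);print(p)
l=atz("wrist",200+187/4,140+430/4,108.4);q=atz("wrist",200+532/4,140+430/4,108.4);print((l+q)/2,np.linalg.norm(l-q))
p[2]=148;delta(p)
E
```

```text
[ 483.609 -185.429  150.4  ]
[ 487.157 -178.473  108.4  ] 45.74886152128661
d [ 0.003  0.001 -0.028] roll None pos [ 480.947 -183.525  120.472] F [-0.195  0.883 -0.11 ] t 12.8833 w 34.298574602347855
```

Call:
{"name": "arm_command", "arguments": {
  "rows": [
    {"dx": 0.001, "dy": 0, "dz": -0.004, "roll": 0, "fingers": 0.6},
    {"dx": 0.0032, "dy": 0.0008, "dz": -0.015, "roll": 0, "fingers": 0.6},
    {"dx": 0.0032, "dy": 0.0008, "dz": -0.0265, "roll": 0, "fingers": 0.6},
    {"dx": 0.0032, "dy": 0.0008, "dz": -0.0265, "roll": 0, "fingers": 0.6},
    {"dx": 0.0032, "dy": 0.0008, "dz": -0.0265, "roll": 0, "fingers": 0.6},
    {"dx": 0.0032, "dy": 0.0008, "dz": -0.0265, "roll": 0, "fingers": 0.6},
    {"dx": 0.0032, "dy": 0.0008, "dz": -0.0265, "roll": 0, "fingers": 0.6}
  ]
}}

```text
time_s: 13.47
eef_pos: [483.6, -185.5, 146.7]
ee_rot: [[0.925, -0.379, -0.001], [-0.379, -0.925, 0.0], [-0.001, 0.0, -1.0]]
force: [-0.2, 0.2, -0.3]
grip_width: 34.2
```

```bash
python3 -c "
from h import *
delta([483.6,-185.6,147])
save('wrist','w13',(200,140,370,330),4);delta([483.6,-185.6,147])"
```

```text
d [ 0.  0. -0.] roll None pos [ 483.582 -185.475  146.742] F [-0.211  0.158 -0.283] t 13.4667 w 34.201803702269075
d [ 0.  0. -0.] roll None pos [ 483.527 -185.479  146.726] F [-0.439  0.397 -0.653] t 13.5167 w 34.47770521857968
```

View pics/w13.png

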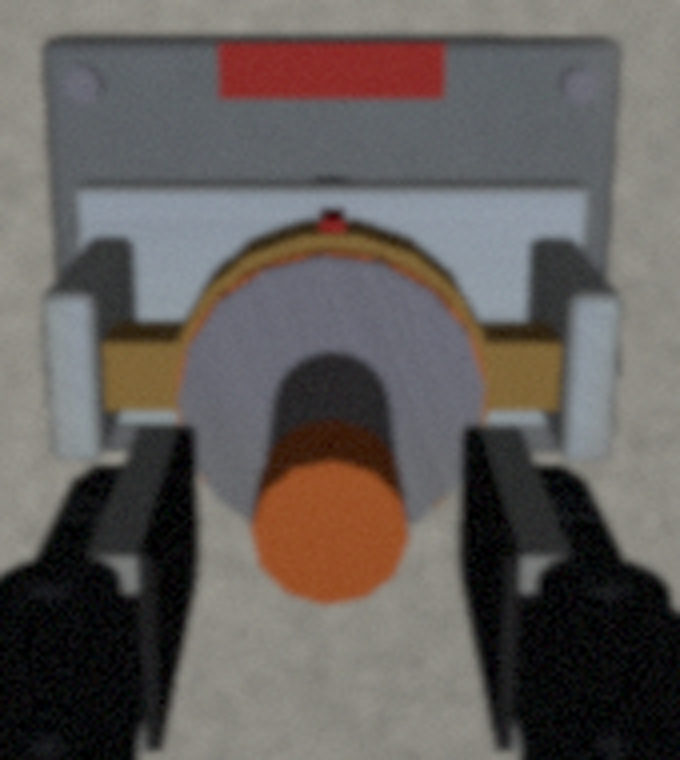

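Call:
{"name": "arm_command", "arguments": {
  "rows": [
    {"dx": 0, "dy": 0, "dz": -0.001, "roll": 0, "fingers": 1},
    {"dx": 0, "dy": 0, "dz": -0.001, "roll": 0, "fingers": 1},
    {"dx": 0, "dy": 0, "dz": -0.001, "roll": 0, "fingers": 1},
    {"dx": 0, "dy": 0, "dz": -0.001, "roll": 0, "fingers": 1},
    {"dx": 0, "dy": 0, "dz": -0.001, "roll": 0, "fingers": 1},
    {"dx": 0, "dy": 0, "dz": -0.001, "roll": 0, "fingers": 1}
  ]
}}

```text
time_s: 14.02
eef_pos: [483.9, -185.6, 148.3]
ee_rot: [[0.925, -0.38, -0.0], [-0.38, -0.925, 0.0], [-0.0, -0.0, -1.0]]
force: [-0.1, -0.1, -0.5]
grip_width: 15.1
```

```bash
python3 -c "
from h import *
delta([483.6,-185.6,147])
save('wrist','w14',(200,140,370,330),4);delta([483.6,-185.6,147])"
```

```text
d [-0.     0.     0.001] roll None pos [ 483.857 -185.617  148.263] F [-0.069 -0.12  -0.468] t 14.0167 w 15.119944823770124
d [-0.     0.     0.001] roll None pos [ 483.885 -185.599  148.272] F [-0.35   0.3   -0.319] t 14.0667 w 15.176757133769616
```

View pics/w14.png

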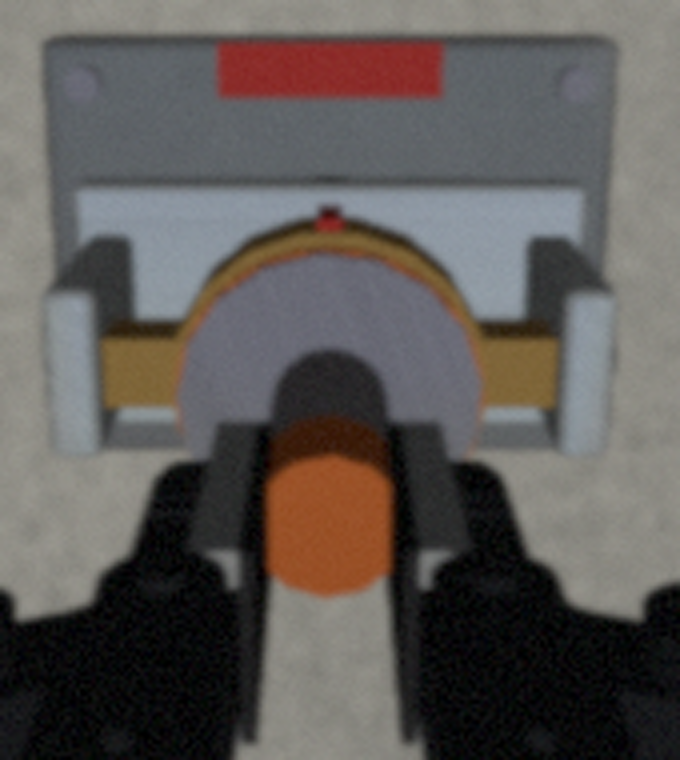

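Call:
{"name": "arm_command", "arguments": {
  "rows": [
    {"dx": 0, "dy": 0, "dz": 0.0007, "roll": 0, "fingers": 1},
    {"dx": 0, "dy": 0, "dz": 0.0015, "roll": 0, "fingers": 1},
    {"dx": 0, "dy": 0, "dz": 0.0015, "roll": 0, "fingers": 1},
    {"dx": 0, "dy": 0, "dz": 0.0015, "roll": 0, "fingers": 1}
  ]
}}

```text
time_s: 14.4
eef_pos: [484.4, -185.8, 148.1]
ee_rot: [[0.925, -0.38, 0.001], [-0.38, -0.925, -0.0], [0.001, -0.0, -1.0]]
force: [-3.0, 1.8, 9.0]
grip_width: 14.8
```

Call:
{"name": "arm_command", "arguments": {
  "rows": [
    {"dx": 0, "dy": 0, "dz": 0.0005, "roll": 0, "fingers": 1},
    {"dx": 0, "dy": 0, "dz": 0.0005, "roll": 0, "fingers": 1},
    {"dx": 0, "dy": 0, "dz": 0.0005, "roll": 0, "fingers": 1},
    {"dx": 0, "dy": -0.001, "dz": 0.0005, "roll": 0, "fingers": 1},
    {"dx": 0, "dy": -0.002, "dz": 0.0005, "roll": 0, "fingers": 1},
    {"dx": 0, "dy": -0.003, "dz": 0.0005, "roll": 0, "fingers": 1},
    {"dx": 0, "dy": -0.004, "dz": 0.0005, "roll": 0, "fingers": 1},
    {"dx": 0, "dy": -0.005, "dz": 0.0005, "roll": 0, "fingers": 1},
    {"dx": 0, "dy": -0.005, "dz": 0.0005, "roll": 0, "fingers": 1}
  ]
}}

```text
time_s: 15.15
eef_pos: [486.1, -181.9, 147.9]
ee_rot: [[0.925, -0.38, 0.001], [-0.38, -0.925, -0.002], [0.002, 0.002, -1.0]]
force: [-4.5, -1.3, 11.1]
grip_width: 14.6
```

```bash
cat >> h.py <<'E'
def st():
    s=r.read_state();d=s["eef_pos"]-[483.6,-185.6,0]
    print("x' %.1f y' %.1f z %.1f"%(d@[.925,-.379,0],d@[.379,.925,0],d[2]),"F' x %.1f y %.1f z %.1f"%(s["force"]@[.925,-.379,0],s["force"]@[.379,.925,0],s["force"][2]),"t",s["time_s"],"w",s["grip_width"])
E
python3 -c "
from h import *
st();save('wrist','w15',(200,140,370,330),4)"
```

```text
x' 0.9 y' 4.4 z 147.9 F' x -3.6 y -2.9 z 11.1 t 15.15 w 14.625131406698081
```

View pics/w15.png

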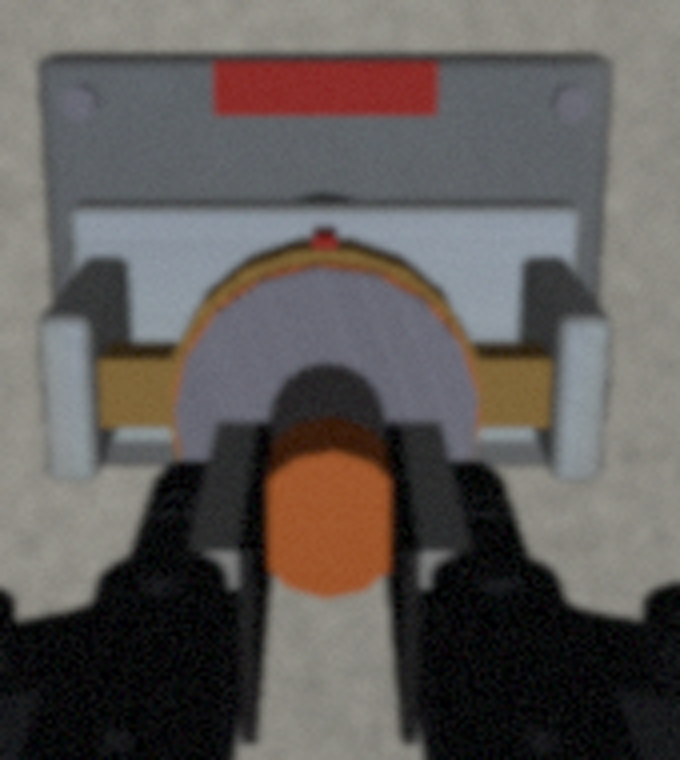

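Call:
{"name": "arm_command", "arguments": {
  "rows": [
    {"dx": 0, "dy": -0.001, "dz": 0, "roll": 0, "fingers": 1},
    {"dx": 0, "dy": -0.002, "dz": 0, "roll": 0, "fingers": 1},
    {"dx": 0, "dy": -0.003, "dz": 0.0002, "roll": 0, "fingers": 1},
    {"dx": 0, "dy": -0.004, "dz": 0.0003, "roll": 0, "fingers": 1},
    {"dx": 0, "dy": -0.004, "dz": 0.0003, "roll": 0, "fingers": 1}
  ]
}}

```text
time_s: 15.62
eef_pos: [487.4, -178.8, 147.6]
ee_rot: [[0.925, -0.38, 0.0], [-0.38, -0.925, -0.004], [0.002, 0.003, -1.0]]
force: [-5.1, -1.6, 11.4]
grip_width: 15.0
```

```bash
python3 -c "
from h import *
st()"
```

```text
x' 0.9 y' 7.7 z 147.6 F' x -4.1 y -3.4 z 11.4 t 15.6167 w 15.033118196851765
```

Call:
{"name": "arm_command", "arguments": {
  "rows": [
    {"dx": 0, "dy": -0.001, "dz": 0, "roll": 0, "fingers": 1},
    {"dx": -0.0002, "dy": -0.002, "dz": 0, "roll": 0, "fingers": 1},
    {"dx": -0.0004, "dy": -0.003, "dz": 0.0002, "roll": 0, "fingers": 1},
    {"dx": -0.0005, "dy": -0.004, "dz": 0.0003, "roll": 0, "fingers": 1},
    {"dx": -0.0005, "dy": -0.004, "dz": 0.0003, "roll": 0, "fingers": 1},
    {"dx": -0.0005, "dy": -0.004, "dz": 0.0003, "roll": 0, "fingers": 1}
  ]
}}

```text
time_s: 16.12
eef_pos: [488.7, -175.4, 147.0]
ee_rot: [[0.925, -0.38, 0.0], [-0.38, -0.925, -0.005], [0.002, 0.004, -1.0]]
force: [-4.4, -3.7, 7.9]
grip_width: 14.9
```

```bash
python3 -c "
from h import *
st();save('wrist','w16',(200,140,370,330),4);save('scene','s16',(170,190,250,250),8)"
```

```text
x' 0.8 y' 11.3 z 147.0 F' x -2.6 y -5.0 z 7.9 t 16.1167 w 14.927784811603262
```

View pics/w16.png

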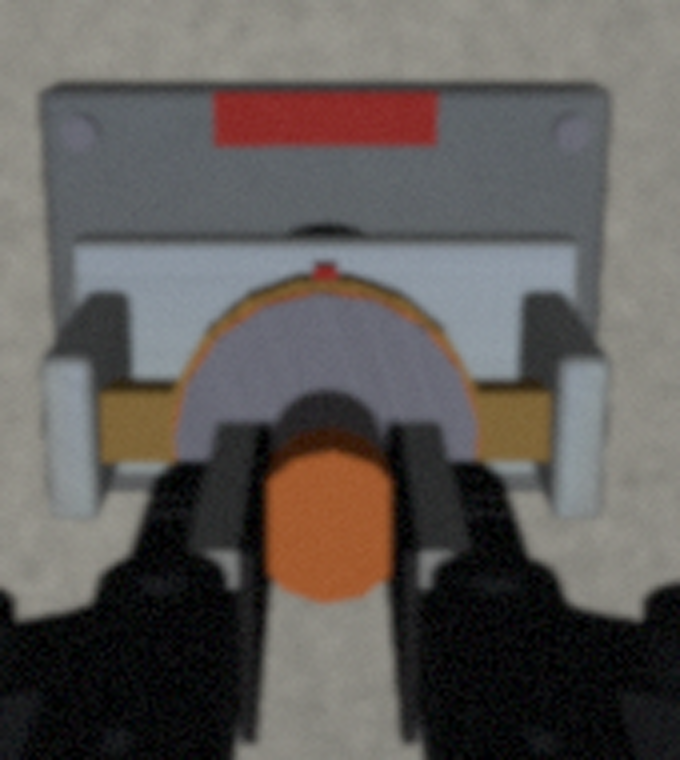

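View pics/s16.png

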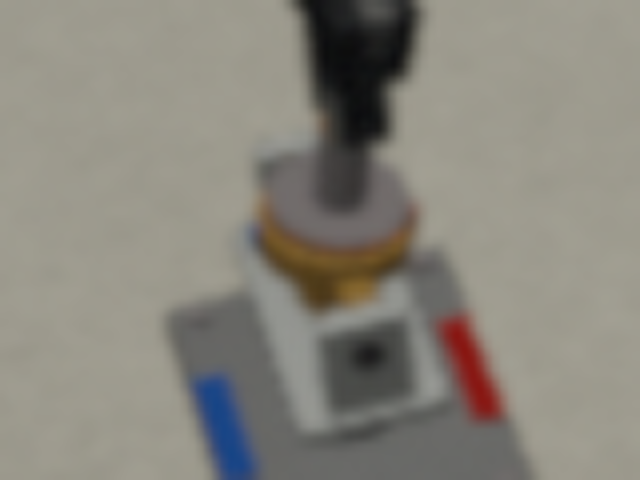

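Call:
{"name": "arm_command", "arguments": {
  "rows": [
    {"dx": 0, "dy": 0.001, "dz": 0, "roll": 0, "fingers": 1},
    {"dx": 0, "dy": 0.0025, "dz": -0.0003, "roll": 0, "fingers": 1},
    {"dx": 0, "dy": 0.004, "dz": -0.0005, "roll": 0, "fingers": 1},
    {"dx": 0, "dy": 0.0055, "dz": -0.0006, "roll": 0, "fingers": 1},
    {"dx": 0, "dy": 0.007, "dz": -0.0006, "roll": 0, "fingers": 1},
    {"dx": 0, "dy": 0.0085, "dz": -0.0006, "roll": 0, "fingers": 1},
    {"dx": 0, "dy": 0.01, "dz": -0.0006, "roll": 0, "fingers": 1},
    {"dx": 0, "dy": 0.0115, "dz": -0.0006, "roll": 0, "fingers": 1},
    {"dx": 0, "dy": 0.013, "dz": -0.0006, "roll": 0, "fingers": 1},
    {"dx": 0, "dy": 0.013, "dz": -0.0006, "roll": 0, "fingers": 1}
  ]
}}

```text
time_s: 17.05
eef_pos: [484.9, -185.5, 148.0]
ee_rot: [[0.925, -0.379, 0.003], [-0.379, -0.925, 0.0], [0.003, -0.002, -1.0]]
force: [-0.9, 2.8, 9.6]
grip_width: 14.7
```

```bash
python3 -c "
from h import *
st()"
```

```text
x' 1.2 y' 0.6 z 148.0 F' x -1.9 y 2.3 z 9.6 t 17.05 w 14.694419790272862
```

Call:
{"name": "arm_command", "arguments": {
  "rows": [
    {"dx": 0, "dy": 0.001, "dz": 0, "roll": 0, "fingers": 1},
    {"dx": 0, "dy": 0.002, "dz": 0, "roll": 0, "fingers": 1},
    {"dx": 0, "dy": 0.003, "dz": 0, "roll": 0, "fingers": 1},
    {"dx": 0, "dy": 0.004, "dz": 0.0, "roll": 0, "fingers": 1},
    {"dx": 0, "dy": 0.005, "dz": 0.0, "roll": 0, "fingers": 1},
    {"dx": 0, "dy": 0.006, "dz": 0.0, "roll": 0, "fingers": 1},
    {"dx": 0, "dy": 0.007, "dz": 0.0, "roll": 0, "fingers": 1},
    {"dx": 0, "dy": 0.008, "dz": 0.0002, "roll": 0, "fingers": 1},
    {"dx": 0, "dy": 0.008, "dz": 0.0002, "roll": 0, "fingers": 1}
  ]
}}

```text
time_s: 17.8
eef_pos: [482.2, -192.1, 147.6]
ee_rot: [[0.925, -0.379, 0.004], [-0.379, -0.925, 0.002], [0.003, -0.003, -1.0]]
force: [0.4, 5.0, 10.3]
grip_width: 14.7
```

```bash
python3 -c "
from h import *
st()"
```

```text
x' 1.2 y' -6.5 z 147.6 F' x -1.6 y 4.7 z 10.3 t 17.8 w 14.66770635009945
```

Call:
{"name": "arm_command", "arguments": {
  "rows": [
    {"dx": 0, "dy": 0.001, "dz": 0, "roll": 0, "fingers": 1},
    {"dx": 0, "dy": 0.002, "dz": 0.0001, "roll": 0, "fingers": 1},
    {"dx": 0, "dy": 0.003, "dz": 0.0002, "roll": 0, "fingers": 1},
    {"dx": 0, "dy": 0.004, "dz": 0.0003, "roll": 0, "fingers": 1},
    {"dx": 0, "dy": 0.005, "dz": 0.0003, "roll": 0, "fingers": 1},
    {"dx": 0, "dy": 0.005, "dz": 0.0003, "roll": 0, "fingers": 1},
    {"dx": 0, "dy": 0.005, "dz": 0.0003, "roll": 0, "fingers": 1}
  ]
}}

```text
time_s: 18.38
eef_pos: [480.2, -196.4, 147.1]
ee_rot: [[0.926, -0.378, 0.004], [-0.379, -0.926, 0.003], [0.002, -0.004, -1.0]]
force: [1.0, 5.2, 7.8]
grip_width: 14.6
```

```bash
python3 -c "
from h import *
st();save('wrist','w17',(200,140,370,330),4);save('scene','s17',(170,190,250,250),8);st()"
```

```text
x' 1.0 y' -11.3 z 147.1 F' x -1.0 y 5.2 z 7.8 t 18.3833 w 14.64891750024616
x' 1.0 y' -11.3 z 147.1 F' x -1.6 y 5.5 z 7.1 t 18.4833 w 14.915583011046536
```

View pics/w17.png

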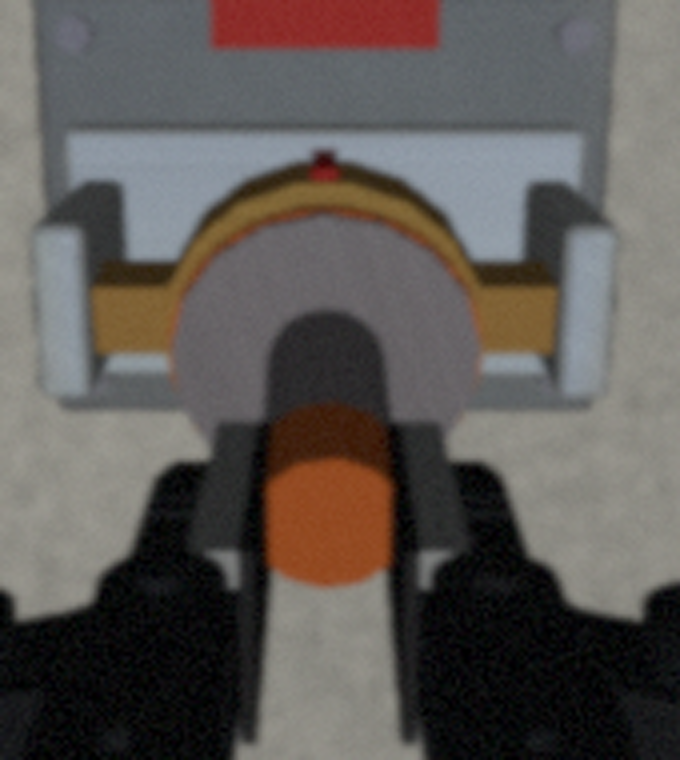

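View pics/s17.png

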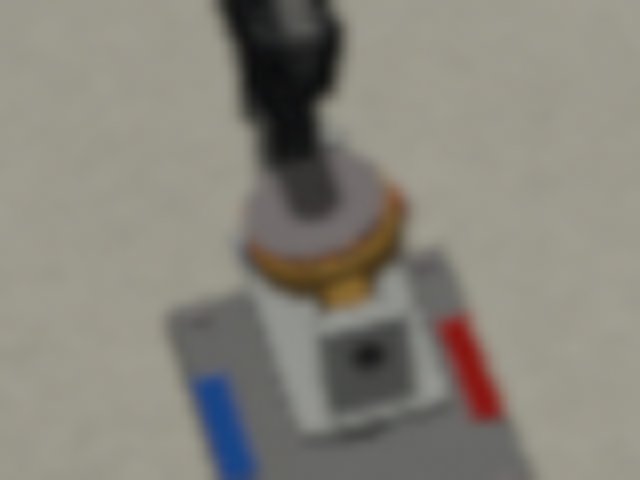

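Rocked to about -0.18 rad with the cup following. Back to the middle now, then unload and release.

Call:
{"name": "arm_command", "arguments": {
  "rows": [
    {"dx": 0, "dy": -0.0015, "dz": -0.0001, "roll": 0, "fingers": 1},
    {"dx": 0, "dy": -0.003, "dz": -0.0003, "roll": 0, "fingers": 1},
    {"dx": 0, "dy": -0.0045, "dz": -0.0005, "roll": 0, "fingers": 1},
    {"dx": 0, "dy": -0.006, "dz": -0.0005, "roll": 0, "fingers": 1},
    {"dx": 0, "dy": -0.0075, "dz": -0.0005, "roll": 0, "fingers": 1},
    {"dx": 0, "dy": -0.009, "dz": -0.0005, "roll": 0, "fingers": 1},
    {"dx": 0, "dy": -0.0105, "dz": -0.0005, "roll": 0, "fingers": 1},
    {"dx": 0, "dy": -0.012, "dz": -0.0005, "roll": 0, "fingers": 1},
    {"dx": 0, "dy": -0.013, "dz": -0.0005, "roll": 0, "fingers": 1},
    {"dx": 0, "dy": -0.013, "dz": -0.0005, "roll": 0, "fingers": 1}
  ]
}}

```text
time_s: 19.32
eef_pos: [484.4, -186.6, 147.9]
ee_rot: [[0.925, -0.38, 0.002], [-0.38, -0.925, -0.003], [0.003, 0.002, -1.0]]
force: [-2.0, -1.2, 9.3]
grip_width: 14.7
```

```bash
python3 -c "
from h import *
st()"
```

```text
x' 1.1 y' -0.6 z 147.9 F' x -1.4 y -1.9 z 9.3 t 19.3167 w 14.684261119677481
```

Call:
{"name": "arm_command", "arguments": {
  "rows": [
    {"dx": 0, "dy": 0, "dz": -0.001, "roll": 0, "fingers": 1},
    {"dx": 0, "dy": 0, "dz": -0.001, "roll": 0, "fingers": 1},
    {"dx": 0, "dy": 0, "dz": -0.001, "roll": 0, "fingers": 0.7},
    {"dx": 0, "dy": 0, "dz": -0.001, "roll": 0, "fingers": 0.5},
    {"dx": 0, "dy": 0, "dz": -0.001, "roll": 0, "fingers": 0.5},
    {"dx": 0, "dy": 0, "dz": -0.001, "roll": 0, "fingers": 0.5},
    {"dx": 0, "dy": 0, "dz": -0.001, "roll": 0, "fingers": 0.5},
    {"dx": 0, "dy": 0, "dz": -0.001, "roll": 0, "fingers": 0.5}
  ]
}}

```text
time_s: 19.98
eef_pos: [483.5, -185.3, 147.2]
ee_rot: [[0.925, -0.379, -0.0], [-0.379, -0.925, 0.0], [-0.0, -0.0, -1.0]]
force: [0.1, 0.2, -0.2]
grip_width: 42.7
```

Call:
{"name": "arm_command", "arguments": {
  "rows": [
    {"dx": 0, "dy": 0, "dz": -0.01, "roll": 0, "fingers": 0.5},
    {"dx": 0, "dy": 0, "dz": -0.03, "roll": 0, "fingers": 0.5},
    {"dx": 0, "dy": 0, "dz": -0.06, "roll": 0, "fingers": 0.5},
    {"dx": 0, "dy": 0, "dz": -0.08, "roll": 0, "fingers": 0.5},
    {"dx": 0, "dy": 0, "dz": -0.08, "roll": 0, "fingers": 0.5},
    {"dx": 0, "dy": 0, "dz": -0.08, "roll": 0, "fingers": 0.5},
    {"dx": 0, "dy": 0, "dz": -0.08, "roll": 0, "fingers": 0.5}
  ]
}}

```text
time_s: 20.57
eef_pos: [483.4, -185.4, 227.2]
ee_rot: [[0.925, -0.38, -0.0], [-0.38, -0.925, 0.0], [-0.0, -0.0, -1.0]]
force: [0.4, 0.0, -0.5]
grip_width: 42.5
```

```bash
python3 -c "
from h import *
st();save('wrist','w18',(180,110,390,310),4);save('scene','s18',(170,170,270,250),8);st()"
```

```text
x' -0.3 y' 0.1 z 227.2 F' x 0.4 y 0.2 z -0.5 t 20.5667 w 42.450565939484605
x' -0.8 y' 0.1 z 226.4 F' x -0.1 y 0.8 z 0.0 t 20.6667 w 42.67999333343024
```

View pics/w18.png

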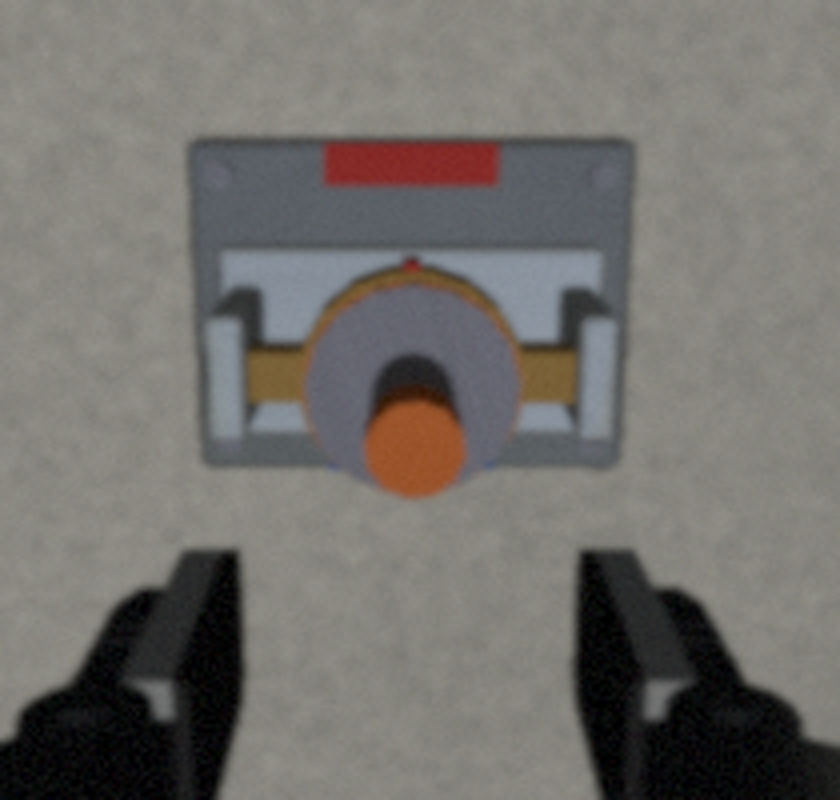

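View pics/s18.png

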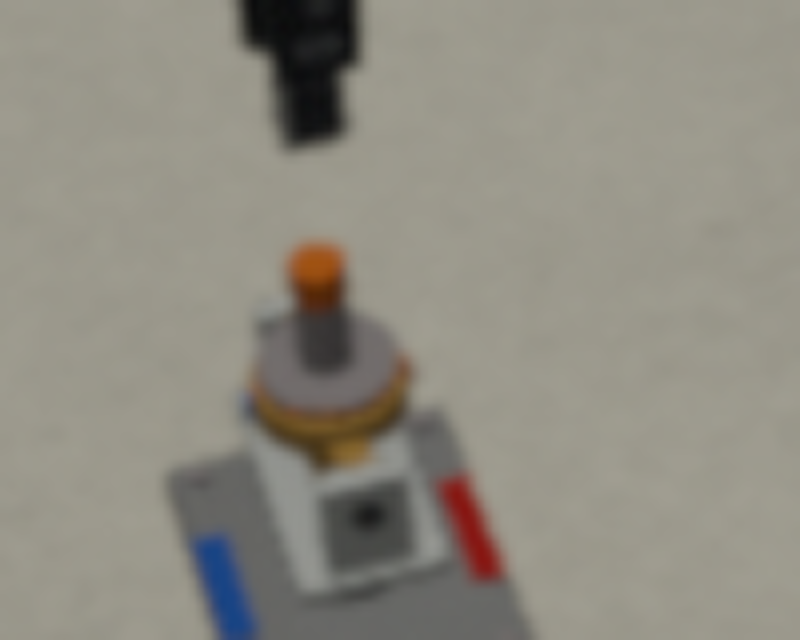

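```bash
python3 - <<'E'
from h import *
off=np.array([483.4,-185.4,227.2])-r.read_state()["eef_pos"]
a=atz("wrist",283.75,221.75,150.4)+off;b=atz("wrist",283,206.75,108.4)+off
print(a,b,np.linalg.norm((a-b)[:2])/42)
save('top','t18')
save('top','t19',(160,160,420,290),3)
E
```

```text
[ 484.623 -184.754  151.204] [ 484.379 -184.119  109.204] 0.016189442071178665
```

View pics/t18.png

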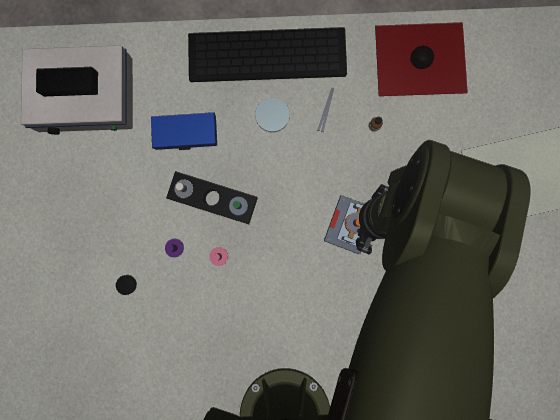

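```bash
python3 -c "
from h import *
st();print(r.finish_job())"
```

```text
x' -0.8 y' 0.1 z 226.3 F' x -0.1 y -0.0 z 0.7 t 20.7667 w 42.78644112382906
the job is handed in; nothing more can be done
None
```

I took the orange carrier from the middle hole and seated it in the cradle cup. I rocked it to the red side and then the blue side, let go, and handed the job in at about 21 s.

- **Seating:** I pressed to about 19 N net, taking the carrier's weight as 3.3 N. The tool stopped at z = 122.15 mm and moved no further under more push. I could not read the pin directly. Its roughly 5.2 to 6.4 mm of travel is inferred from touch-down between z = 128.6 and 127.3 mm and that hard stop.
- **Rocking:** The first try, with the full grip on the knob, failed. The knob would not pivot in the pads (9 N sideways, only 1 mm of movement), so I let go and re-gripped only the knob's top. From there the tool moved 11.3 mm each way, about 0.18 rad, at about 5 N sideways. The wrist and scene images showed the cup following the carrier.
- **Final check:** The carrier stands free in the cup, about 0.02 rad from upright by camera. It is centred within about 1.5 to 2.5 mm, depending on the picture and the centre estimate used. The gripper is about 80 mm above its re-grip height and the force reading is near zero. In the top view the white and green carriers and the visible loose things look unmoved. I compared them by eye only, and the arm hid the trackball.

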